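Home a screw stage, then set it to its mark from one side

ROBOT

A 6-joint arm with a two-finger parallel gripper is mounted at the origin on a cart in front of the work surface, level with it; the furniture and walls round the work are solid. World frame = base frame: x ahead of the robot, y to its left, z up, the work surface at z = 0. Lengths are in m, angles in rad, forces in N, time in s.
With the tool pointing down it reaches from about 0.35 to 0.875 m from the base axis. Payload 15.5 kg.
Tool frame: the origin (TCP) lies on the centre line of the jaws, within the pads' length; the fingertips stand ctrl.tip_reach ahead of it and the grasp point (between the pads) lies 3 mm ahead of it (ctrl.tip_reach is the distance from the TCP to the fingertips, in m); z points along the fingers, y is the direction in which the jaws open and shut (so a half turn about z gives the same grasp; the last joint's range is limited). The gripper opens to 85 mm and grips with 20 to 120 N. Pads are 22 mm wide; open, the fingers measure 114 mm over their backs; the gripper's body (76 mm by 85 mm) begins 54 mm behind the grasp point. The pads swing forward as they close: fully open they stand 13 mm farther back than shut.
Start: joints at [1.03, 0.494, 1.345, -0, 1.302, -0.096], TCP at [0.269, 0.564, 0.253] pointing down, gripper open.
Joint ranges: [-2.91, 2.91], [-0.82, 2.16], [0.22, 2.67], [-1.22, 4.37], [0.12, 2.79], [-3.08, 3.08]. Speed limits (rad/s): [1.89, 1.89, 2.57, 3.01, 3.01, 3.01].

INTERFACE

Orientations are given as a unit quaternion [w, x, y, z].
In Python, from station import ctrl gives the robot as it stands. The module is installed in compiled form; this text tells all that it offers.
- The arm moves only by the tool send_rows, never from a script. Its argument "increments" is a list of rows, each a list of 7 numbers: the turn, a rotation vector about the tool's x, y, z in degrees, then the shift along the tool's x, y, z in m, then the finger opening in m, from 0 to 0.0854. In form: [[ax, ay, az, x, y, z, jaw], ...]. A call has 1 to 20 rows; each row shifts and turns the commanded pose from where the row before left it, along the tool's axes as they then stand; what a row does not reach is not made up. A row lasts 1/8 s, in which the tool goes at most 62.5 mm and 10.7 degrees, less where a joint would pass 70% of its speed; a pose out of reach is approached as far as the arm can. A call is refused whole if a number of a shift passes 0.0625 or a number of a turn 10.7, either way. A call with a gripper value outside its range is refused whole. The fingers move at their own pace and stop on an object; "newtons" is the grip in N (left out, the last holds). Time passes only in rows, so rows that do not move let the fingers close. It gives the time, the measured TCP pose, the force and the opening at its end, in the units of the state.
- ctrl.get_obs(): the state, without advancing time (a new reading comes with each control period).
- ctrl.grab_frame(name): name is "side" or "top" or "wrist"; returns a dict with "frame" (400x640x3 uint8, blue, green, red), "fx", "fy", "cx", "cy" (pixels), "rvec" (rotation vector, rad) and "tvec" (3), from world to camera coordinates, as OpenCV has them. Camera axes: x right, y down, z forward; pixel columns grow to the right and rows downward; lengths in m; the calibration is good to about 2 mm. The wrist camera is an equidistant fisheye: a pixel r from the principal point sees the ray r / f radians off the axis. A picture is of the moment at which its call begins. There is no depth.
- ctrl.finish_job(): hands the job in, once; it reports no verdict.
The state is a dict: "time": time; "joint_positions": joint angles; "dq": joint speeds; "joint_efforts": joint torques, N m; "position": TCP position; "eef_rot": TCP orientation; "wrist_force": force on the tool from outside, world axes, zero at the start; "moment": the same for the moment, N m; "gripper_width": opening from 0.0 (shut) to 1.0 (fully open).
Only numpy, scipy, OpenCV 4.12 (cv2) and the standard library are available. Lean on these libraries where they do the work, as an engineer would, in place of code of your own. Each camera call takes 0.05 s, during which the arm holds its last target.

TASK

The worn screw stage has play, so set it the proper way: take the crank handle and wind the carriage back past the red mark until it is home against the blue stop, pressing it there firmly with about 11 N at the handle but never forcing it (never as much as 20 N). Then wind it forward again, clockwise, so that the white pointer comes up to the red mark from the home side and the screw is left bearing forward with the play taken out, and let go. Leave the blue clamp and the tape roll where they are.

Things in the scene. Friction and masses are not known exactly. Their poses are not given: they have to be found in the camera images.
- stage: screw stage fixed to the bench: aluminium slide 290 mm long, 116 mm wide, grey gear box (84 x 85 mm, top 64 mm high) with the crank at its right-hand end. Origin on the table under the slide. y axis: along the slide away from the gear box = the carriage's forward direction; x axis: across it, away from the robot; z up
- crank_axis (a point): point on the vertical axis of the crank, 120 mm above the table, level with the middle of the handle; axes as the stage's
- screw (a joint): angle of the aluminium screw head under the crank, rad, positive clockwise seen from above; many turns. Clockwise drives the carriage forward, 20 mm a turn, anticlockwise home. 4 mm (0.2 turn) of play between crank and screw: after a reversal the crank first turns lightly (about 1.5 N at the handle) before screw and carriage follow (about 5 N). Friction holds them where they are left
- handle_grip (a point): middle of the crank's black upright handle: round, 16 mm in diameter, 51 mm tall (90 to 141 mm above the table, steel crank arm just below), spinning freely on its pin, so it can be held at a fixed attitude while carried round. It circles crank_axis at a radius of 40 mm. Nothing else within 160 mm of the axis stands above 94 mm
- crank_spring (a joint): wind-up of the torsion spring between the crank arm and its shaft, rad: 0 relaxed, positive when the handle is pushed clockwise, negative anticlockwise; 2 N m per rad, so 0.02 rad for each newton along the handle's path. Rests near 0 when the handle is free; stops at 0.6 either way
- pointer (a point): top of the white pointer blade (2.4 mm wide) on the robot's side of the carriage, 57 mm above the table. The carriage, a black deck 92 x 100 mm on aluminium blocks, bears a clear dish and slides along the stage's y. It starts forward of the mark
- mark (a point): top of the red index blade (2.4 mm wide) on the scale bar, 57 mm above the table, 2 mm nearer the robot than the pointer; it is fast and stays where it is set. The pointer is on the mark when both have the same place along the stage's y
- heel (a point): middle of the carriage's end face towards the gear box, 27 mm above the table; it is 50 mm behind the pointer along the slide
- stop_face (a point): middle of the front face of the blue home stop, a bar across both rails between gear box and carriage, 27 mm above the table; it is fast. Two steel set screws stand 1 to 7 mm proud of this face (how far is not known) and it is on their tips that the heel comes to rest when home, leaving the pointer about 10 to 24 mm behind the mark
- g_clamp: blue C-shaped screw clamp, 99 x 75 x 14 mm, lying flat and loose to the right; origin under its middle. Leave it
- tape_roll: roll of tan adhesive tape, 104 mm across, 25 mm tall, loose to the right; origin under its middle. Leave it
- play (a joint): place of the brass dog of the crank's shaft between the two studs of the screw head, rad: +0.63 when it bears on the clockwise stud (driving the carriage forward), -0.63 when it bears on the other (driving it home), between when it floats in the play

How it is judged:
By the outcome, as a careful person would: the job done as asked, in the order asked, and still so for the second after the job is handed in, with the robot touching nothing.
It also fails if it takes over 66 s, if anything falls off the work surface, if the arm or the gripper's body presses on something with over 40 N, if the wrist force passes 120 N, or if a joint passes its speed limit or range.

## Working session

There is one attempt and no reset: what is moved stays moved. The work goes in short steps, Python scripts to look and compute and a tool call to move; the robot and the scene stay as the last step left them, time stands still between calls to the robot, and variables do not carry over. Pictures are saved under pics/ and viewed, and the job is handed in when it is done.

Besides the shell and the picture viewer there is one more tool, called by a JSON object that holds its "op" and its "data". send_rows: Moves the arm, as the interface text tells. Its arguments: {"type":"object","properties":{"increments":{"type":"array"},"newtons":{"type":"number"}},"required":["increments"]}

```bash
mkdir -p pics; cat > h.py <<'E'
import numpy as np, cv2
from station import ctrl
def grab(n,save=None):
    g=ctrl.grab_frame(n)
    if save: cv2.imwrite('pics/'+save,g['frame'])
    return g
def ray(g,u,v):
    R,_=cv2.Rodrigues(np.array(g['rvec'],float)); t=np.array(g['tvec'],float).ravel()
    d=np.array([(u-g['cx'])/g['fx'],(v-g['cy'])/g['fy'],1.])
    return -R.T@t, R.T@d
def onz(g,u,v,z):
    o,d=ray(g,u,v); return o+d*(z-o[2])/d[2]
def proj(g,p):
    R,_=cv2.Rodrigues(np.array(g['rvec'],float)); t=np.array(g['tvec'],float).ravel()
    c=R@np.array(p)+t; return g['fx']*c[0]/c[2]+g['cx'],g['fy']*c[1]/c[2]+g['cy']
E
python3 - <<'E'
from h import *
np.set_printoptions(precision=4,suppress=True)
for n in ('side','top','wrist'):
    g=grab(n,n+'0.png'); print(n,g['fx'],g['fy'],g['cx'],g['cy'],ray(g,g['cx'],g['cy']))
print(ctrl.get_obs(),ctrl.tip_reach)
E
```

```text
side 514.2227071080567 514.2227071080567 312.40376127662296 199.10612156044002 (array([ 0.0829, -1.0595,  0.7646]), array([ 0.3933,  0.723 , -0.568 ]))
top 376.03780590251955 376.03780590251955 321.9036906966542 195.06001354931234 (array([ 0.3783, -0.203 ,  1.0368]), array([ 0.1681,  0.0041, -0.9858]))
wrist 309.70691628693146 309.70691628693146 321.76172920156125 195.65054136324403 (array([0.1963, 0.5998, 0.3732]), array([ 0.2854, -0.1395, -0.9482]))
{'time': 0.15, 'joint_positions': array([ 1.0295,  0.4941,  1.346 , -0.    ,  1.3025, -0.0955]), 'dq': array([ 0.0015, -0.002 , -0.0025, -0.0002, -0.001 , -0.0008]), 'joint_efforts': array([  0.0009, -88.2526, -38.407 ,   0.    ,   0.0071,   0.    ]), 'position': array([0.2694, 0.5637, 0.2528]), 'eef_rot': array([-0.0001,  0.221 ,  0.9753, -0.0005]), 'wrist_force': array([-0.3481, -1.0538,  0.4573]), 'moment': array([ 0.044 , -0.0301, -0.0304]), 'gripper_width': 1.0022818069576234} 0.022
```

View pics/side0.png

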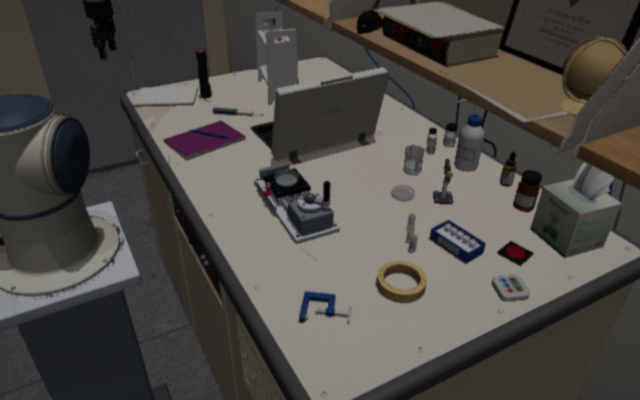

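View pics/top0.png

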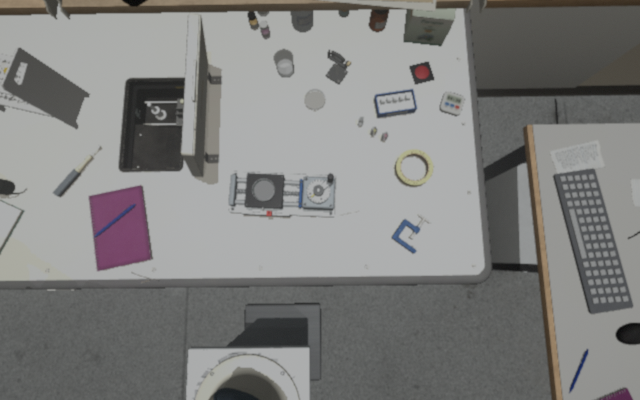

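```bash
python3 - <<'E'
from h import *
a=cv2.imread('pics/top0.png')[155:235,215:365]; cv2.imwrite('pics/top0z.png',cv2.resize(a,None,fx=5.3,fy=5.3,interpolation=cv2.INTER_CUBIC))
a=cv2.imread('pics/side0.png')[155:245,245:350]; cv2.imwrite('pics/side0z.png',cv2.resize(a,None,fx=6.5,fy=6.5,interpolation=cv2.INTER_CUBIC))
E
```

```text
(no output)
```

View pics/top0z.png

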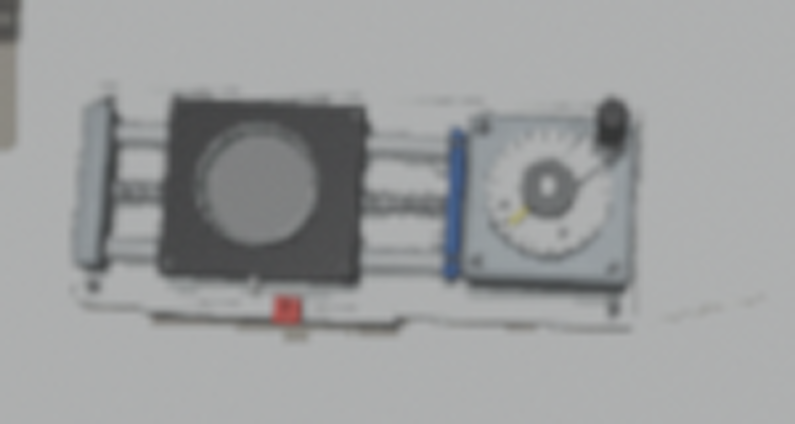

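View pics/side0z.png

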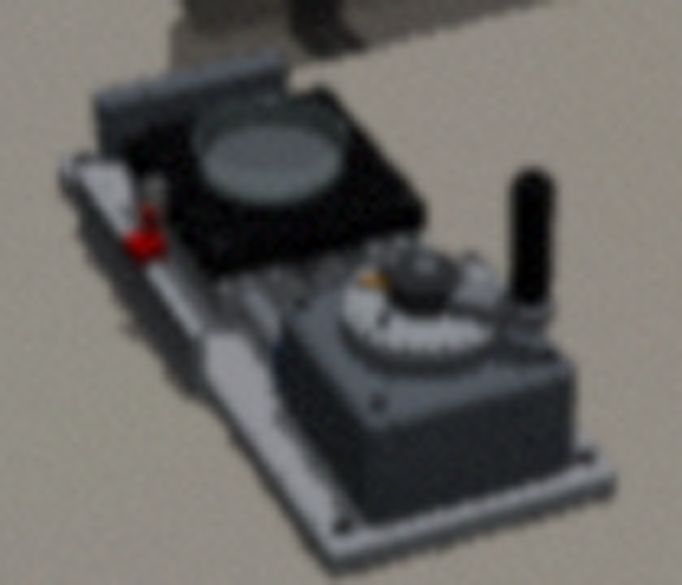

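View pics/wrist0.png

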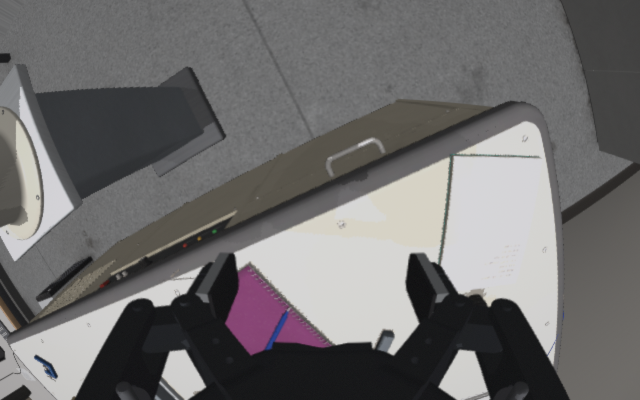

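```bash
python3 - <<'E'
from h import *
np.set_printoptions(precision=4,suppress=True)
S=ctrl.grab_frame('side');T=ctrl.grab_frame('top')
z=lambda u,v:(u/6.5+245,v/6.5+155)
t=lambda u,v:(u/5.3+215,v/5.3+155)
print('handle side top',onz(S,*z(533,178),.141),'bot',onz(S,*z(528,300),.090))
print('handle top',onz(T,*t(612,108),.141), onz(T,*t(610,138),.09))
print('hub top',onz(T,*t(548,187),.090),'side',onz(S,*z(428,265),.09))
print('deck corners',[onz(T,*t(*p),.05)[:2] for p in((172,98),(365,106),(358,284),(160,275))])
print('box corners',[onz(T,*t(*p),.064)[:2] for p in((470,113),(630,118),(628,285),(462,277))])
print('slide ends',[onz(T,*t(*p),.01)[:2] for p in((75,300),(630,328))])
print('mark',onz(T,*t(288,300),.05),'side',onz(S,*z(150,210),.057))
E
```

```text
handle side top [ 0.5749 -0.2232  0.141 ] bot [ 0.574  -0.2231  0.09  ]
handle top [ 0.5794 -0.2208  0.141 ] [ 0.576  -0.2206  0.09  ]
hub top [ 0.5522 -0.1903  0.09  ] side [ 0.5533 -0.1871  0.09  ]
deck corners [array([0.6079, 0.0007]), array([ 0.6025, -0.0973]), array([ 0.5115, -0.0943]), array([0.5173, 0.0048])]
box corners [array([ 0.595 , -0.1513]), array([ 0.5915, -0.2312]), array([ 0.5075, -0.2288]), array([ 0.5124, -0.1471])]
slide ends [array([0.5103, 0.0571]), array([ 0.4922, -0.2309])]
mark [ 0.5039 -0.0594  0.05  ] side [ 0.4996 -0.0609  0.057 ]
```

{"op": "send_rows", "data": {"increments": [[0,0,0,-0.0347,-0.0339,0.0013,0.085],[0,0,0,-0.0347,-0.0339,0.0013,0.085],[0,0,0,-0.0347,-0.0339,0.0013,0.085],[0,0,0,-0.0347,-0.0339,0.0013,0.085],[0,0,0,-0.0347,-0.0339,0.0013,0.085],[0,0,0,-0.0347,-0.0339,0.0013,0.085],[0,0,0,-0.0347,-0.0339,0.0013,0.085],[0,0,0,-0.0347,-0.0339,0.0013,0.085],[0,0,0,-0.0347,-0.0339,0.0013,0.085],[0,0,0,-0.0347,-0.0339,0.0013,0.085],[0,0,0,-0.0347,-0.0339,0.0013,0.085],[0,0,0,-0.0347,-0.0339,0.0013,0.085],[0,0,0,-0.0347,-0.0339,0.0013,0.085],[0,0,0,-0.0347,-0.0339,0.0013,0.085],[0,0,0,-0.0347,-0.0339,0.0013,0.085],[0,0,-7.3,0,0,0,0.085],[0,0,-7.3,0,0,0,0.085],[0,0,-7.3,0,0,0,0.085],[0,0,0,0,0,0,0.085]], "newtons": 60}}

```text
time: 2.62
position: [0.5198, -0.1193, 0.2337]
eef_rot: [-0.0, 0.032, 0.999, 0.0]
wrist_force: [0.2, -0.4, -0.4]
gripper_width: 0.991
```

```bash
cat >> h.py <<'E'
def fray(g,u,v):
    R,_=cv2.Rodrigues(np.array(g['rvec'],float)); t=np.array(g['tvec'],float).ravel()
    x=u-g['cx'];y=v-g['cy'];r=np.hypot(x,y)+1e-12;th=r/g['fx']
    d=np.array([np.sin(th)*x/r,np.sin(th)*y/r,np.cos(th)])
    return -R.T@t, R.T@d
def fonz(g,u,v,z):
    o,d=fray(g,u,v); return o+d*(z-o[2])/d[2]
def fproj(g,p):
    R,_=cv2.Rodrigues(np.array(g['rvec'],float)); t=np.array(g['tvec'],float).ravel()
    c=R@np.array(p,float)+t; r=np.hypot(c[0],c[1]); th=np.arctan2(r,c[2])*g['fx']
    return g['cx']+th*c[0]/r, g['cy']+th*c[1]/r
E
python3 - <<'E'
from h import *
import pickle
g=grab('wrist','w1.png'); pickle.dump(g,open('w1.pkl','wb'))
for p in ((.553,-.189,.09),(.576,-.222,.141),(.503,-.06,.057)): print(fproj(g,p))
cv2.imwrite('pics/w1z.png',cv2.resize(g['frame'][60:300,60:420],None,fx=2.2,fy=2.2,interpolation=cv2.INTER_CUBIC))
E
```

```text
(np.float64(250.51775358559166), np.float64(225.9203160792449))
(np.float64(206.36605328114092), np.float64(275.5337340885769))
(np.float64(380.2740812575924), np.float64(158.38710877264054))
```

View pics/w1.png

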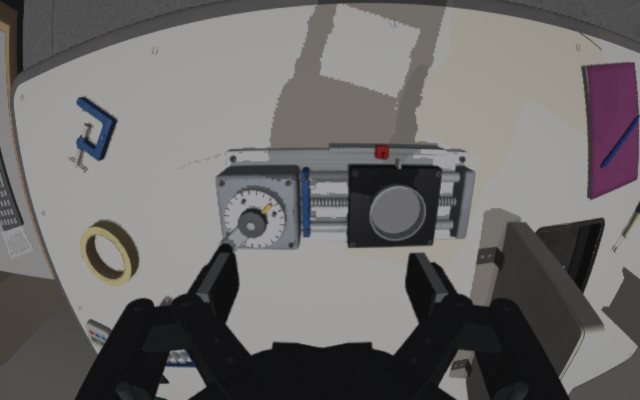

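```bash
python3 - <<'E'
from h import *
a=cv2.imread('pics/w1.png')[130:280,200:320]; cv2.imwrite('pics/w1a.png',cv2.resize(a,None,fx=4,fy=4,interpolation=cv2.INTER_CUBIC))
a=cv2.imread('pics/w1.png')[135:255,300:480]; cv2.imwrite('pics/w1b.png',cv2.resize(a,None,fx=4.4,fy=4.4,interpolation=cv2.INTER_CUBIC))
E
```

```text
(no output)
```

View pics/w1a.png

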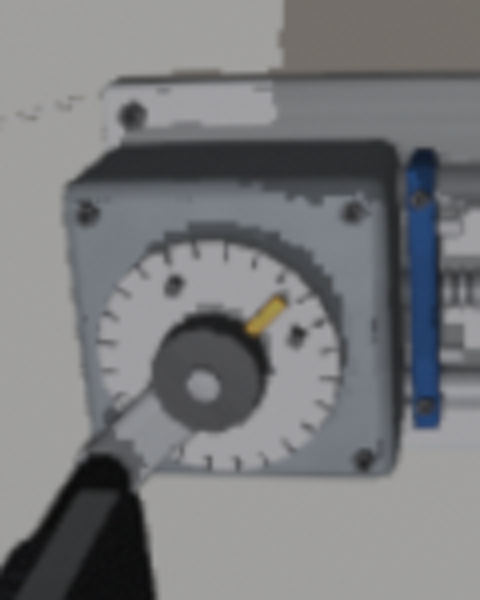

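View pics/w1b.png

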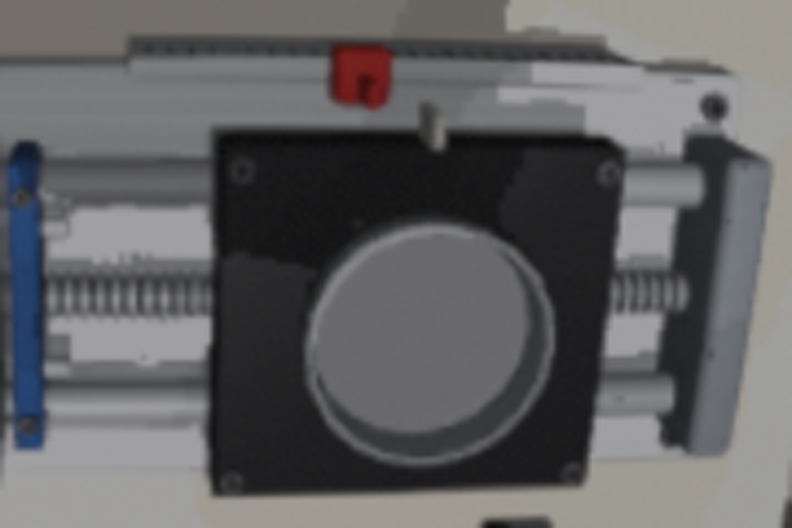

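```bash
python3 - <<'E'
from h import *
import pickle
np.set_printoptions(precision=4,suppress=True)
g=pickle.load(open('w1.pkl','rb'))
A=lambda u,v:(200+u/4,130+v/4)
B=lambda u,v:(300+u/4.4,135+v/4.4)
for z in (.088,.092,.096): print('hub',z,fonz(g,*A(205,385),z), fonz(g,*A(212,375),z-.008))
for z in (.064,.068,.072): print('dial',z,fonz(g,*A(220,354),z))
c=[fonz(g,*A(*p),.064)[:2] for p in((68,185),(388,182),(398,470),(98,478))];print('box',c,np.mean(c,0))
yax=np.array([.0624,.998]);xax=np.array([.998,-.0624])
P=fonz(g,*B(430,107),.057);print('pointer',P,'mark',M:=fonz(g,*B(372,75),.057))
M2=fonz(g,*B(372,85),.057)
print((P-M2)[:2]@yax, (P-M2)[:2]@xax)
d=[fonz(g,*B(*p),.053)[:2] for p in((215,130),(622,140),(585,485),(213,493))];print('deck',d, [np.linalg.norm(d[i]-d[(i+1)%4]) for i in range(4)])
s=[fonz(g,*B(*p),.04)[:2] for p in ((40,150),(42,440))];print('stop front',s)
for q in (s[0],s[1],d[0],d[3],P[:2],M[:2]): print(q@yax)
E
```

```text
hub 0.088 [ 0.5542 -0.1889  0.088 ] [ 0.5551 -0.189   0.08  ]
hub 0.092 [ 0.5525 -0.1878  0.092 ] [ 0.5534 -0.1879  0.084 ]
hub 0.096 [ 0.5508 -0.1866  0.096 ] [ 0.5517 -0.1868  0.088 ]
dial 0.064 [ 0.5561 -0.1904  0.064 ]
dial 0.068 [ 0.5545 -0.1893  0.068 ]
dial 0.072 [ 0.5529 -0.1883  0.072 ]
box [array([ 0.5084, -0.2241]), array([ 0.5136, -0.1427]), array([ 0.592 , -0.1473]), array([ 0.5912, -0.2309])] [ 0.5513 -0.1862]
pointer [ 0.5048 -0.0422  0.057 ] mark [ 0.4968 -0.0556  0.057 ]
0.013764485863009412 0.004836849143565593
deck [array([ 0.5085, -0.0912]), array([0.5156, 0.0068]), array([0.6073, 0.003 ]), array([ 0.6007, -0.0949])] [np.float64(0.0982839534959926), np.float64(0.09176184958674342), np.float64(0.09809947305898825), np.float64(0.09230365016853742)]
stop front [array([ 0.5137, -0.1319]), array([ 0.5894, -0.1373])]
-0.09959064349782695
-0.10026382885360986
-0.05930183307870185
-0.05724386231990253
-0.010588272229156223
-0.024455247153713257
```

{"op": "send_rows", "data": {"increments": [[0,0,0,-0.021,-0.033,0,0.085],[0,0,0,-0.021,-0.033,0,0.085],[0,0,0,-0.021,-0.033,0,0.085],[0,0,0,0,0,0.02,0.085],[0,0,0,0,0,0.025,0.085],[0,0,0,0,0,0.025,0.085],[0,0,0,0,0,0.02,0.085],[0,0,0,0,0,0.0207,0.085],[0,0,0,0,0,0,0.085]]}}

```text
time: 3.8
position: [0.5757, -0.2217, 0.1218]
eef_rot: [-0.001, 0.033, 0.999, 0.001]
wrist_force: [-0.2, 0.1, 1.4]
gripper_width: 0.992
```

```bash
python3 - <<'E'
from h import *
import pickle
g=grab('wrist','w2.png'); pickle.dump(g,open('w2.pkl','wb'))
print(fproj(g,(.5765,-.222,.141)),ctrl.get_obs()['position'])
S=grab('side','s2.png')['frame'][120:260,240:400]; cv2.imwrite('pics/s2.png',cv2.resize(S,None,fx=4,fy=4,interpolation=cv2.INTER_CUBIC))
E
```

```text
(np.float64(319.71127470070553), np.float64(306.301303539046)) [ 0.57627128 -0.22199583  0.12293131]
```

View pics/w2.png

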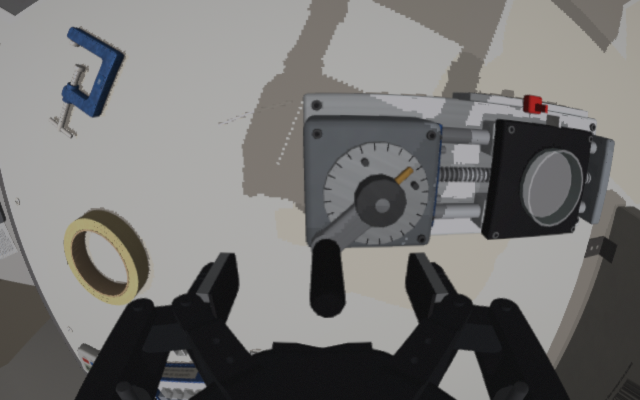

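View pics/s2.png

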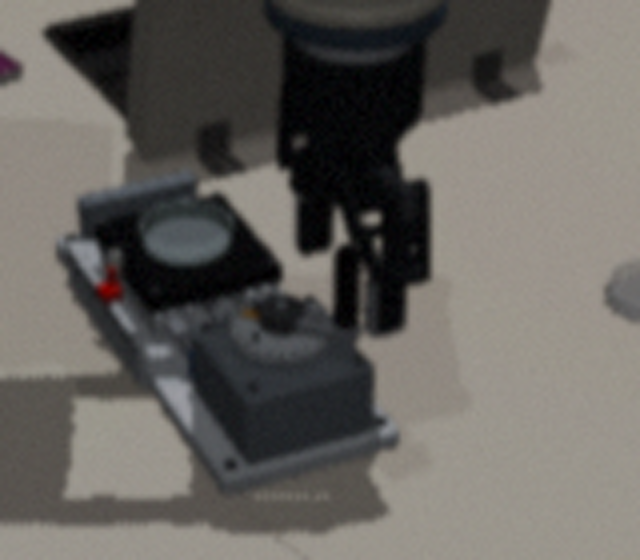

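```bash
python3 - <<'E'
from h import *
import pickle
np.set_printoptions(precision=4,suppress=True)
g=pickle.load(open('w2.pkl','rb'))
for u,v in ((328,300),(328,304)):print('h',fonz(g,u,v,.141))
for z in (.09,.094): print('hub',fonz(g,382,206,z))
print('hub side bottom',fonz(g,327,245,.094))
a=g['frame'][180:330,290:440]; cv2.imwrite('pics/w2z.png',cv2.resize(a,None,fx=4,fy=4,interpolation=cv2.INTER_CUBIC)*1)
E
```

```text
h [ 0.5734 -0.2184  0.141 ]
h [ 0.5755 -0.2185  0.141 ]
hub [ 0.5534 -0.1876  0.09  ]
hub [ 0.5519 -0.1883  0.094 ]
hub side bottom [ 0.5723 -0.2181  0.094 ]
```

View pics/w2z.png

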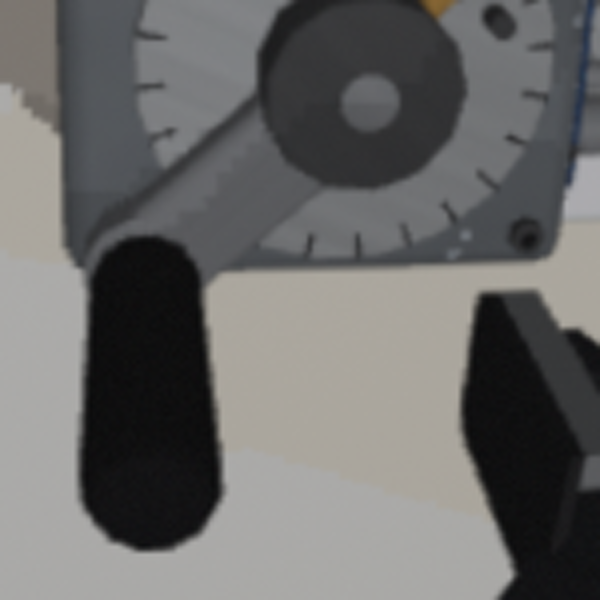

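{"op": "send_rows", "data": {"increments": [[0,0,0,0.0015,0.003,0,0.085],[0,0,0,0,0,0,0.03],[0,0,0,0,0,0,0.012],[0,0,0,0,0,0,0.01],[0,0,0,0,0,0,0.01],[0,0,0,0,0,0,0.01],[0,0,0,0,0,0,0.01]], "newtons": 40}}

```text
time: 4.78
position: [0.5753, -0.2192, 0.1232]
eef_rot: [0.0, 0.032, 0.999, -0.0]
wrist_force: [0.2, -0.3, 1.7]
gripper_width: 0.174
```

```bash
python3 - <<'E'
from h import *
import pickle
np.set_printoptions(precision=4,suppress=True)
o=ctrl.get_obs();print(o['position'],o['wrist_force'],o['gripper_width'],o['time'])
g=grab('wrist','w3.png'); pickle.dump(g,open('w3.pkl','wb'))
print(fproj(g,(.553,-.188,.092)))
E
```

```text
[ 0.5753 -0.2192  0.1232] [ 0.1599 -0.289   1.6795] 0.17363954290208503 4.775
(np.float64(376.9510572975783), np.float64(206.76589934494498))
```

View pics/w3.png

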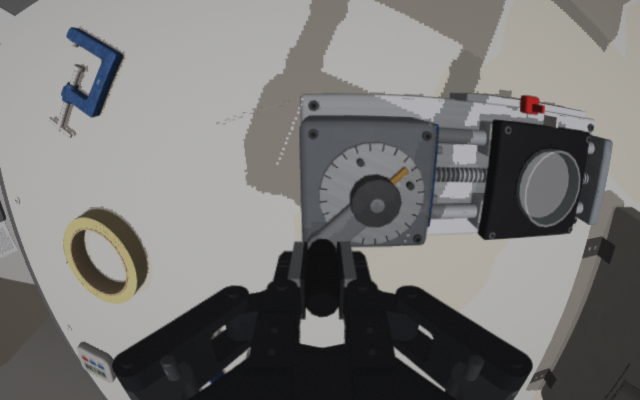

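```bash
cat > tab.py <<'E'
import numpy as np,sys
# phi0 step n ; prints increments from rounded circle positions
p0,st,n=map(float,sys.argv[1:4])
ph=np.radians(p0+st*np.arange(int(n)+1)); P=np.round(.04*np.c_[np.cos(ph),np.sin(ph)],4)
D=np.diff(P,axis=0)
print(', '.join('[0, 0, 0, %g, %g, 0, 0.01]'%(round(a,4),round(b,4)) for a,b in D)); print('end phi',p0+st*int(n))
E
python3 tab.py 231 -15 24
```

```text
[0, 0, 0, -0.0072, 0.0076, 0, 0.01], [0, 0, 0, -0.0049, 0.0092, 0, 0.01], [0, 0, 0, -0.0025, 0.0101, 0, 0.01], [0, 0, 0, 0.0003, 0.0105, 0, 0.01], [0, 0, 0, 0.003, 0.01, 0, 0.01], [0, 0, 0, 0.0054, 0.0089, 0, 0.01], [0, 0, 0, 0.0076, 0.0072, 0, 0.01], [0, 0, 0, 0.0092, 0.0049, 0, 0.01], [0, 0, 0, 0.0101, 0.0025, 0, 0.01], [0, 0, 0, 0.0105, -0.0003, 0, 0.01], [0, 0, 0, 0.01, -0.003, 0, 0.01], [0, 0, 0, 0.0089, -0.0054, 0, 0.01], [0, 0, 0, 0.0072, -0.0076, 0, 0.01], [0, 0, 0, 0.0049, -0.0092, 0, 0.01], [0, 0, 0, 0.0025, -0.0101, 0, 0.01], [0, 0, 0, -0.0003, -0.0105, 0, 0.01], [0, 0, 0, -0.003, -0.01, 0, 0.01], [0, 0, 0, -0.0054, -0.0089, 0, 0.01], [0, 0, 0, -0.0076, -0.0072, 0, 0.01], [0, 0, 0, -0.0092, -0.0049, 0, 0.01], [0, 0, 0, -0.0101, -0.0025, 0, 0.01], [0, 0, 0, -0.0105, 0.0003, 0, 0.01], [0, 0, 0, -0.01, 0.003, 0, 0.01], [0, 0, 0, -0.0089, 0.0054, 0, 0.01]
end phi -129.0
```

First 4 rows only, to check the circle by force.

{"op": "send_rows", "data": {"increments": [[0,0,0,-0.0072,0.0076,0,0.01],[0,0,0,-0.0049,0.0092,0,0.01],[0,0,0,-0.0025,0.0101,0,0.01],[0,0,0,0.0003,0.0105,0,0.01],[0,0,0,0,0,0,0.01]], "newtons": 60}}

```text
time: 5.45
position: [0.5901, -0.1812, 0.1226]
eef_rot: [-0.002, 0.031, 1.0, 0.0]
wrist_force: [-13.4, -3.3, 5.1]
gripper_width: 0.171
```

```bash
cat >> h.py <<'E'
C=np.array([.553,-.188])
Xt=np.array([-.998,.064]);Yt=np.array([.064,.998])
def st(C=C):
    o=ctrl.get_obs();p=o['position'][:2]-C;f=o['wrist_force'][:2]
    a=np.array([p@Xt,p@Yt]);F=np.array([f@Xt,f@Yt]);r=np.hypot(*a);e=a/r;t=np.array([-e[1],e[0]])
    print('t%.2f z%.4f phi %.2f r %.4f  force on tool: radial %.2f tang(cw+) %.2f z %.2f w %.3f'%(o['time'],o['position'][2],np.degrees(np.arctan2(a[1],a[0]))%360,r,F@e,F@t,o['wrist_force'][2],o['gripper_width']))
    print('tool-rel',a.round(4))
E
python3 -c "from h import *;st()"; python3 -c "from h import *;st()"
```

```text
t5.45 z0.1226 phi 165.93 r 0.0377  force on tool: radial -13.79 tang(cw+) 0.83 z 5.14 w 0.171
tool-rel [-0.0366  0.0092]
t5.45 z0.1226 phi 165.93 r 0.0377  force on tool: radial -13.79 tang(cw+) 0.83 z 5.14 w 0.171
tool-rel [-0.0366  0.0092]
```

```bash
python3 tab.py 155 -15 10
```

```text
[0, 0, 0, 0.0057, 0.0088, 0, 0.01], [0, 0, 0, 0.0077, 0.0071, 0, 0.01], [0, 0, 0, 0.0092, 0.0048, 0, 0.01], [0, 0, 0, 0.0102, 0.0022, 0, 0.01], [0, 0, 0, 0.0104, -0.0004, 0, 0.01], [0, 0, 0, 0.01, -0.0031, 0, 0.01], [0, 0, 0, 0.0088, -0.0057, 0, 0.01], [0, 0, 0, 0.0071, -0.0077, 0, 0.01], [0, 0, 0, 0.0048, -0.0092, 0, 0.01], [0, 0, 0, 0.0022, -0.0102, 0, 0.01]
end phi 5.0
```

{"op": "send_rows", "data": {"increments": [[0,0,0,0.0046,0.0093,0,0.01],[0,0,0,0.0057,0.0088,0,0.01],[0,0,0,0.0077,0.0071,0,0.01],[0,0,0,0.0092,0.0048,0,0.01],[0,0,0,0.0102,0.0022,0,0.01],[0,0,0,0,0,0,0.01]]}}

```text
time: 6.2
position: [0.5571, -0.1486, 0.1232]
eef_rot: [0.001, 0.032, 1.0, -0.001]
wrist_force: [1.7, -11.7, -4.1]
gripper_width: 0.17
```

```bash
python3 -c "
from h import *;st(np.array([.5507,-.1879]))
grab('wrist','w4.png')"
```

```text
t6.20 z0.1232 phi 95.60 r 0.0398  force on tool: radial -11.24 tang(cw+) 3.54 z -4.09 w 0.170
tool-rel [-0.0039  0.0396]
```

View pics/w4.png

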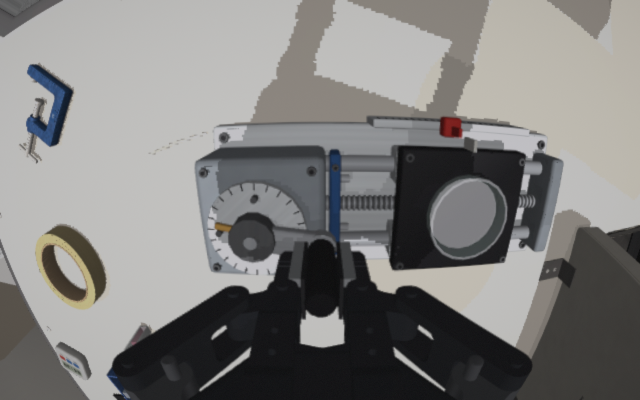

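```bash
python3 tab.py 80 -15 12
```

```text
[0, 0, 0, 0.01, -0.0031, 0, 0.01], [0, 0, 0, 0.0088, -0.0057, 0, 0.01], [0, 0, 0, 0.0071, -0.0077, 0, 0.01], [0, 0, 0, 0.0048, -0.0092, 0, 0.01], [0, 0, 0, 0.0022, -0.0102, 0, 0.01], [0, 0, 0, -0.0004, -0.0104, 0, 0.01], [0, 0, 0, -0.0031, -0.01, 0, 0.01], [0, 0, 0, -0.0057, -0.0088, 0, 0.01], [0, 0, 0, -0.0077, -0.0071, 0, 0.01], [0, 0, 0, -0.0092, -0.0048, 0, 0.01], [0, 0, 0, -0.0102, -0.0022, 0, 0.01], [0, 0, 0, -0.0104, 0.0004, 0, 0.01]
end phi -100.0
```

{"op": "send_rows", "data": {"increments": [[0,0,0,0.0114,-0.0014,0,0.01],[0,0,0,0.01,-0.0031,0,0.01],[0,0,0,0.0088,-0.0057,0,0.01],[0,0,0,0.0071,-0.0077,0,0.01],[0,0,0,0.0048,-0.0092,0,0.01],[0,0,0,0.0022,-0.0102,0,0.01],[0,0,0,0,0,0,0.01]]}}

```text
time: 7.12
position: [0.5101, -0.182, 0.1231]
eef_rot: [-0.0, 0.032, 0.999, 0.0]
wrist_force: [-1.3, 4.5, 5.8]
gripper_width: 0.168
```

```bash
python3 -c "
from h import *;st(np.array([.5507,-.1879])+.001*Xt-.001*Yt)
grab('wrist','w5.png')"
```

```text
t7.12 z0.1231 phi 6.19 r 0.0402  force on tool: radial 2.01 tang(cw+) 4.23 z 5.78 w 0.168
tool-rel [0.0399 0.0043]
```

View pics/w5.png

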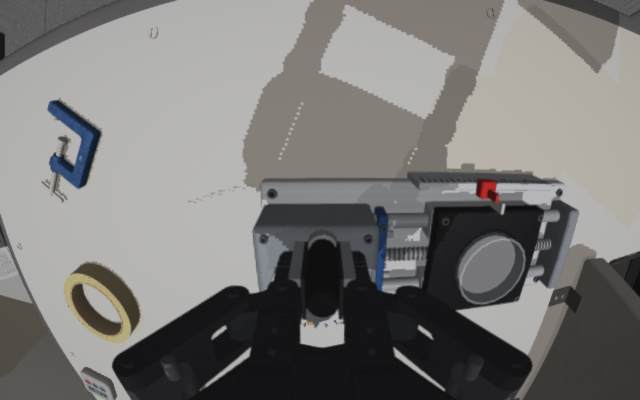

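{"op": "send_rows", "data": {"increments": [[0,0,0,-0.0004,-0.0104,0,0.01],[0,0,0,-0.0031,-0.01,0,0.01],[0,0,0,-0.0057,-0.0088,0,0.01],[0,0,0,-0.0077,-0.0071,0,0.01],[0,0,0,-0.0092,-0.0048,0,0.01],[0,0,0,-0.0102,-0.0022,0,0.01],[0,0,0,0,0,0,0.01]]}}

```text
time: 8.05
position: [0.544, -0.228, 0.1231]
eef_rot: [0.0, 0.032, 1.0, -0.0]
wrist_force: [-4.0, -5.5, 6.7]
gripper_width: 0.17
```

```bash
python3 -c "
from h import *;st(np.array([.5507,-.1879])+.001*Xt-.001*Yt)
grab('wrist','w6.png')"; python3 tab.py 275 -15 14
```

```text
t8.05 z0.1231 phi 274.47 r 0.0395  force on tool: radial 5.98 tang(cw+) 3.18 z 6.74 w 0.170
tool-rel [ 0.0031 -0.0394]
[0, 0, 0, -0.0104, 0.0004, 0, 0.01], [0, 0, 0, -0.01, 0.0031, 0, 0.01], [0, 0, 0, -0.0088, 0.0057, 0, 0.01], [0, 0, 0, -0.0071, 0.0077, 0, 0.01], [0, 0, 0, -0.0048, 0.0092, 0, 0.01], [0, 0, 0, -0.0022, 0.0102, 0, 0.01], [0, 0, 0, 0.0004, 0.0104, 0, 0.01], [0, 0, 0, 0.0031, 0.01, 0, 0.01], [0, 0, 0, 0.0057, 0.0088, 0, 0.01], [0, 0, 0, 0.0077, 0.0071, 0, 0.01], [0, 0, 0, 0.0092, 0.0048, 0, 0.01], [0, 0, 0, 0.0102, 0.0022, 0, 0.01], [0, 0, 0, 0.0104, -0.0004, 0, 0.01], [0, 0, 0, 0.01, -0.0031, 0, 0.01]
end phi 65.0
```

View pics/w6.png

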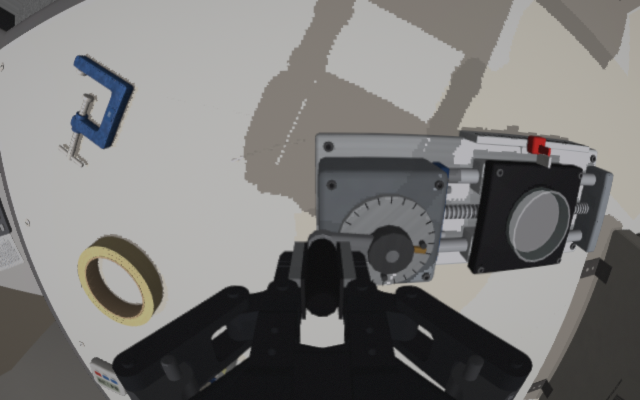

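{"op": "send_rows", "data": {"increments": [[0,0,0,-0.0104,0.0,0,0.01],[0,0,0,-0.01,0.0031,0,0.01],[0,0,0,-0.0088,0.0057,0,0.01],[0,0,0,-0.0071,0.0077,0,0.01],[0,0,0,-0.0048,0.0092,0,0.01],[0,0,0,-0.0022,0.0102,0,0.01],[0,0,0,0.0004,0.0104,0,0.01],[0,0,0,0.0031,0.01,0,0.01],[0,0,0,0.0057,0.0088,0,0.01],[0,0,0,0.0077,0.0071,0,0.01],[0,0,0,0.0092,0.0048,0,0.01],[0,0,0,0.0102,0.0022,0,0.01],[0,0,0,0,0,0,0.01]]}}

```text
time: 9.72
position: [0.5559, -0.149, 0.1233]
eef_rot: [0.001, 0.032, 1.0, -0.0]
wrist_force: [4.4, -1.2, 1.0]
gripper_width: 0.173
```

```bash
python3 -c "
from h import *;st(np.array([.5507,-.1879])+.001*Xt-.0014*Yt)
import pickle
g=grab('wrist','w7.png');pickle.dump(g,open('w7.pkl','wb'))
cv2.imwrite('pics/w7z.png',cv2.resize(g['frame'][90:290,300:560],None,fx=3,fy=3,interpolation=cv2.INTER_CUBIC))"; python3 tab.py 95 -15 14
```

```text
t9.72 z0.1233 phi 95.25 r 0.0407  force on tool: radial -0.55 tang(cw+) 4.52 z 0.96 w 0.173
tool-rel [-0.0037  0.0406]
[0, 0, 0, 0.0104, -0.0004, 0, 0.01], [0, 0, 0, 0.01, -0.0031, 0, 0.01], [0, 0, 0, 0.0088, -0.0057, 0, 0.01], [0, 0, 0, 0.0071, -0.0077, 0, 0.01], [0, 0, 0, 0.0048, -0.0092, 0, 0.01], [0, 0, 0, 0.0022, -0.0102, 0, 0.01], [0, 0, 0, -0.0004, -0.0104, 0, 0.01], [0, 0, 0, -0.0031, -0.01, 0, 0.01], [0, 0, 0, -0.0057, -0.0088, 0, 0.01], [0, 0, 0, -0.0077, -0.0071, 0, 0.01], [0, 0, 0, -0.0092, -0.0048, 0, 0.01], [0, 0, 0, -0.0102, -0.0022, 0, 0.01], [0, 0, 0, -0.0104, 0.0004, 0, 0.01], [0, 0, 0, -0.01, 0.0031, 0, 0.01]
end phi -115.0
```

View pics/w7z.png

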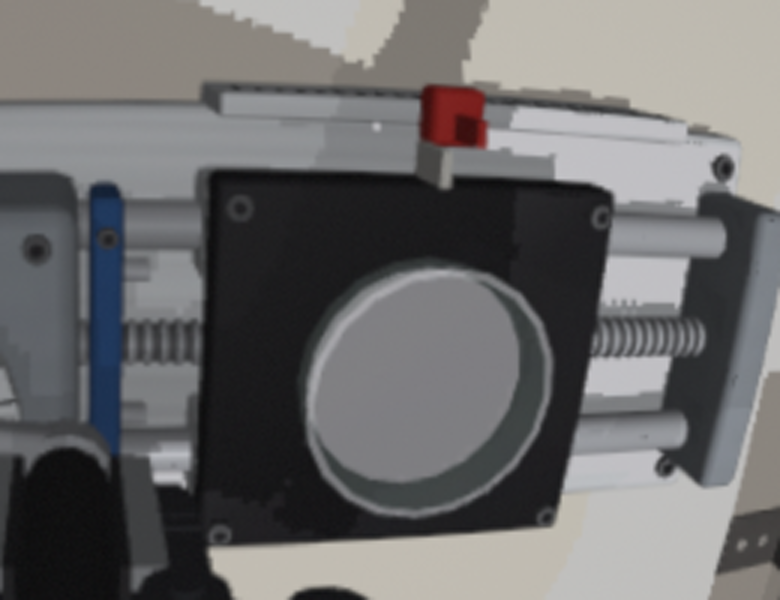

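```bash
python3 -c "
from h import *
import pickle
g=pickle.load(open('w7.pkl','rb'))
B=lambda u,v:(300+u/3,90+v/3)
ya=np.array([.064,.998])
Y=lambda u,v,z:round(1000*float(fonz(g,*B(u,v),z)[:2]@ya),1)
for z in (.035,.04,.045,.05): print(z,'blue',Y(123,215,z),Y(122,400,z))
print('screw tip',Y(150,268,.027),Y(146,412,.027))
for z in (.05,.053,.057):print('deck',Y(208,190,z),Y(206,480,z))
print('heel low',Y(204,215,.027),Y(198,460,.03))
print('pointer',Y(443,185,.057),Y(437,150,.057),'mark',Y(470,135,.057),'blue base?',)"

```

```text
0.035 blue -99.5 -98.8
0.04 blue -99.8 -99.1
0.045 blue -100.1 -99.4
0.05 blue -100.4 -99.8
screw tip -92.2 -92.0
deck -82.3 -79.2
deck -82.8 -79.7
deck -83.4 -80.4
heel low -79.5 -78.2
pointer -31.5 -33.6 mark -26.0 blue base?
```

{"op": "send_rows", "data": {"increments": [[0,0,0,0.0104,-0.0004,0,0.01],[0,0,0,0.01,-0.0031,0,0.01],[0,0,0,0.0088,-0.0057,0,0.01],[0,0,0,0.0071,-0.0077,0,0.01],[0,0,0,0.0048,-0.0092,0,0.01],[0,0,0,0.0022,-0.0102,0,0.01],[0,0,0,-0.0004,-0.0104,0,0.01],[0,0,0,-0.0031,-0.01,0,0.01],[0,0,0,-0.0,-0.0,0,0.01]]}}

```text
time: 10.9
position: [0.5122, -0.2034, 0.123]
eef_rot: [-0.0, 0.032, 0.999, 0.0]
wrist_force: [-0.2, 3.7, 6.1]
gripper_width: 0.171
```

```bash
python3 -c "
from h import *;st(np.array([.5507,-.1879])+.001*Xt-.0014*Yt)
import pickle
g=grab('wrist','w8.png');pickle.dump(g,open('w8.pkl','wb'))
cv2.imwrite('pics/w8z.png',cv2.resize(g['frame'][140:340,300:560],None,fx=3,fy=3,interpolation=cv2.INTER_CUBIC))"; python3 tab.py -25 -8 14
```

```text
t10.90 z0.1230 phi 335.64 r 0.0400  force on tool: radial -1.15 tang(cw+) 3.48 z 6.13 w 0.171
tool-rel [ 0.0365 -0.0165]
[0, 0, 0, -0.0028, -0.0049, 0, 0.01], [0, 0, 0, -0.0033, -0.0044, 0, 0.01], [0, 0, 0, -0.004, -0.004, 0, 0.01], [0, 0, 0, -0.0044, -0.0033, 0, 0.01], [0, 0, 0, -0.0049, -0.0028, 0, 0.01], [0, 0, 0, -0.0052, -0.002, 0, 0.01], [0, 0, 0, -0.0054, -0.0012, 0, 0.01], [0, 0, 0, -0.0056, -0.0005, 0, 0.01], [0, 0, 0, -0.0056, 0.0003, 0, 0.01], [0, 0, 0, -0.0055, 0.0011, 0, 0.01], [0, 0, 0, -0.0052, 0.0018, 0, 0.01], [0, 0, 0, -0.005, 0.0025, 0, 0.01], [0, 0, 0, -0.0046, 0.0032, 0, 0.01], [0, 0, 0, -0.0041, 0.0038, 0, 0.01]
end phi -137.0
```

View pics/w8z.png

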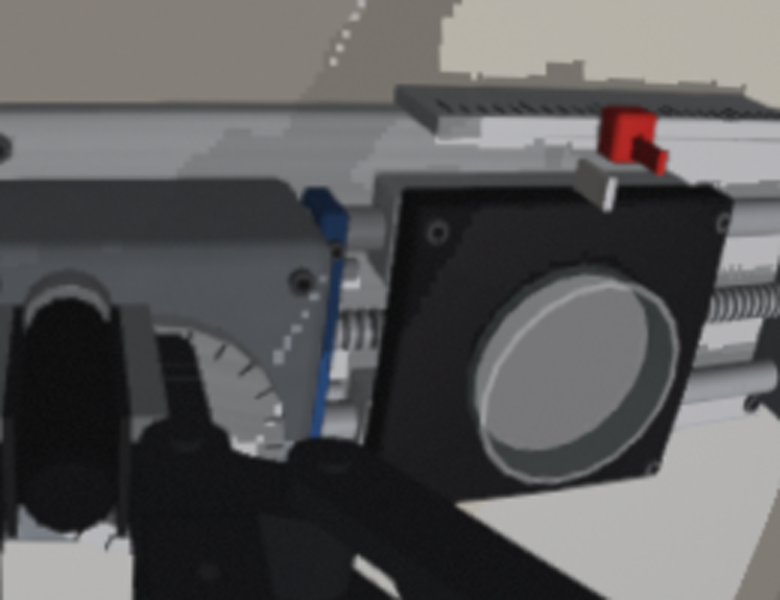

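{"op": "send_rows", "data": {"increments": [[0,0,0,-0.0028,-0.0049,0,0.01],[0,0,0,-0.0033,-0.0044,0,0.01],[0,0,0,-0.004,-0.004,0,0.01],[0,0,0,-0.0044,-0.0033,0,0.01],[0,0,0,0,0,0,0.01]]}}

```text
time: 11.58
position: [0.5253, -0.2205, 0.123]
eef_rot: [-0.001, 0.032, 0.999, 0.0]
wrist_force: [-4.6, 2.1, 7.4]
gripper_width: 0.171
```

```bash
python3 -c "
from h import *;st(np.array([.5507,-.1879])+.001*Xt-.0014*Yt)
import pickle
g=grab('wrist','w9.png');pickle.dump(g,open('w9.pkl','wb'))
cv2.imwrite('pics/w9z.png',cv2.resize(g['frame'][140:340,300:560],None,fx=3,fy=3,interpolation=cv2.INTER_CUBIC))"; python3 tab.py -57 -5 16
```

```text
t11.57 z0.1230 phi 304.26 r 0.0396  force on tool: radial 1.21 tang(cw+) 4.95 z 7.44 w 0.171
tool-rel [ 0.0223 -0.0327]
[0, 0, 0, -0.003, -0.0018, 0, 0.01], [0, 0, 0, -0.0032, -0.0015, 0, 0.01], [0, 0, 0, -0.0032, -0.0012, 0, 0.01], [0, 0, 0, -0.0034, -0.001, 0, 0.01], [0, 0, 0, -0.0034, -0.0006, 0, 0.01], [0, 0, 0, -0.0035, -0.0003, 0, 0.01], [0, 0, 0, -0.0035, -0.0001, 0, 0.01], [0, 0, 0, -0.0035, 0.0003, 0, 0.01], [0, 0, 0, -0.0034, 0.0006, 0, 0.01], [0, 0, 0, -0.0034, 0.0008, 0, 0.01], [0, 0, 0, -0.0033, 0.0012, 0, 0.01], [0, 0, 0, -0.0032, 0.0015, 0, 0.01], [0, 0, 0, -0.003, 0.0017, 0, 0.01], [0, 0, 0, -0.0029, 0.002, 0, 0.01], [0, 0, 0, -0.0027, 0.0022, 0, 0.01], [0, 0, 0, -0.0025, 0.0024, 0, 0.01]
end phi -137.0
```

View pics/w9z.png

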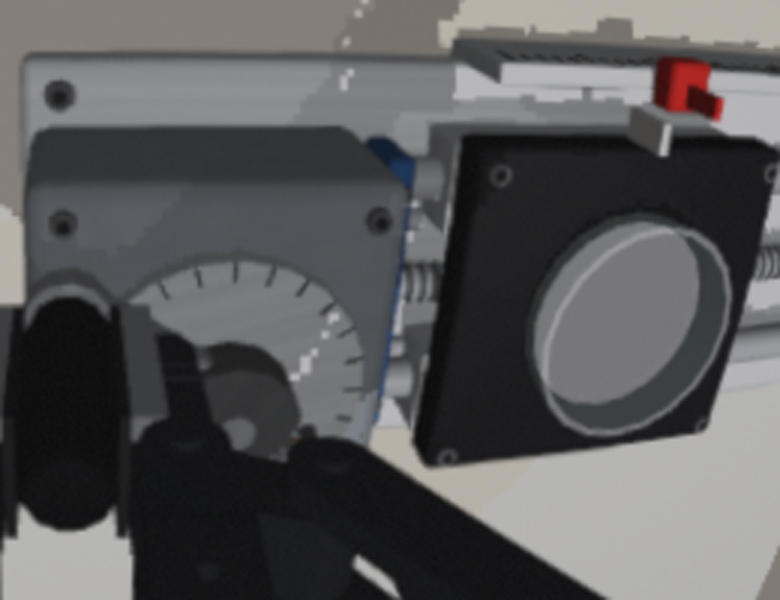

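{"op": "send_rows", "data": {"increments": [[0,0,0,-0.003,-0.0018,0,0.01],[0,0,0,-0.0032,-0.0015,0,0.01],[0,0,0,-0.0032,-0.0012,0,0.01],[0,0,0,0,0,0,0.01]]}}

```text
time: 12.12
position: [0.5342, -0.2256, 0.123]
eef_rot: [-0.001, 0.032, 0.999, 0.0]
wrist_force: [-3.8, 0.2, 7.7]
gripper_width: 0.17
```

```bash
cat > s.py <<'E'
from h import *;st(np.array([.5507,-.1879])+.001*Xt-.0014*Yt)
E
python3 s.py
```

```text
t12.12 z0.1230 phi 289.28 r 0.0395  force on tool: radial 1.31 tang(cw+) 3.54 z 7.70 w 0.170
tool-rel [ 0.013  -0.0372]
```

{"op": "send_rows", "data": {"increments": [[0,0,0,-0.0034,-0.001,0,0.01],[0,0,0,-0.0034,-0.0006,0,0.01],[0,0,0,0,0,0,0.01]]}}

```text
time: 12.5
position: [0.5409, -0.2277, 0.123]
eef_rot: [-0.001, 0.032, 0.999, 0.0]
wrist_force: [-4.4, -0.7, 8.5]
gripper_width: 0.167
```

```bash
python3 s.py
```

```text
t12.50 z0.1230 phi 279.04 r 0.0394  force on tool: radial 1.65 tang(cw+) 4.15 z 8.51 w 0.167
tool-rel [ 0.0062 -0.0389]
```

{"op": "send_rows", "data": {"increments": [[0,0,0,-0.0035,-0.0003,0,0.01],[0,0,0,-0.0035,-0.0001,0,0.01],[0,0,0,0,0,0,0.01]]}}

```text
time: 12.88
position: [0.548, -0.2286, 0.123]
eef_rot: [-0.001, 0.032, 0.999, 0.0]
wrist_force: [-3.9, -1.6, 7.5]
gripper_width: 0.169
```

```bash
python3 s.py;  python3 -c "
from h import *
import pickle
g=grab('wrist','w10.png')
cv2.imwrite('pics/w10z.png',cv2.resize(g['frame'][90:290,340:600],None,fx=3,fy=3,interpolation=cv2.INTER_CUBIC))"
```

```text
t12.88 z0.1230 phi 268.73 r 0.0394  force on tool: radial 1.79 tang(cw+) 3.84 z 7.54 w 0.169
tool-rel [-0.0009 -0.0394]
```

View pics/w10z.png

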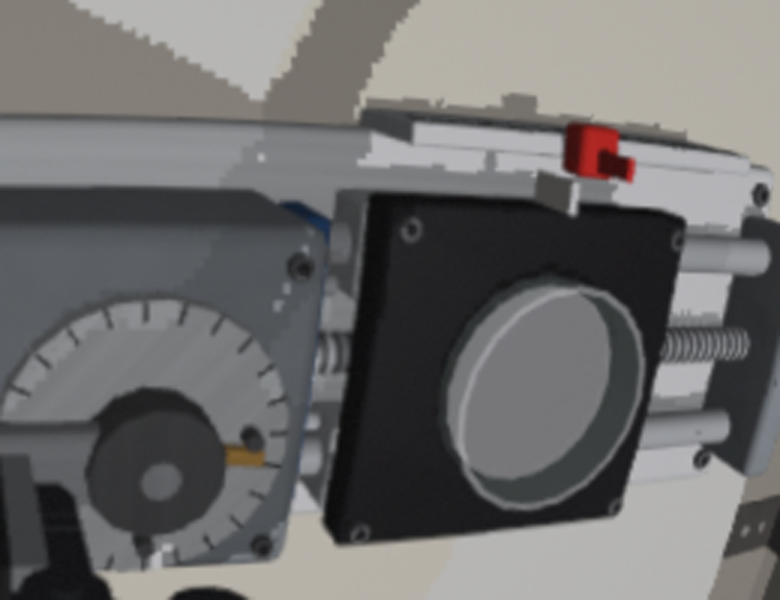

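{"op": "send_rows", "data": {"increments": [[0,0,0,-0.0035,0.0003,0,0.01],[0,0,0,-0.0034,0.0006,0,0.01],[0,0,0,0,0,0,0.01]]}}

```text
time: 13.3
position: [0.555, -0.2282, 0.123]
eef_rot: [-0.001, 0.032, 0.999, -0.0]
wrist_force: [-4.4, -2.6, 5.6]
gripper_width: 0.168
```

```bash
python3 s.py
```

```text
t13.30 z0.1230 phi 258.47 r 0.0394  force on tool: radial 1.95 tang(cw+) 4.67 z 5.60 w 0.168
tool-rel [-0.0079 -0.0386]
```

{"op": "send_rows", "data": {"increments": [[0,0,0,-0.0034,0.0008,0,0.01],[0,0,0,-0.0033,0.0012,0,0.01],[0,0,0,0,0,0,0.01]]}}

```text
time: 13.68
position: [0.5619, -0.2267, 0.123]
eef_rot: [-0.001, 0.032, 1.0, -0.0]
wrist_force: [-4.3, -3.3, 6.8]
gripper_width: 0.17
```

```bash
python3 s.py
```

```text
t13.68 z0.1230 phi 248.21 r 0.0394  force on tool: radial 1.76 tang(cw+) 5.13 z 6.81 w 0.170
tool-rel [-0.0146 -0.0366]
```

{"op": "send_rows", "data": {"increments": [[0,0,0,-0.0032,0.0015,0,0.01],[0,0,0,0,0,0,0.01]]}}

```text
time: 13.92
position: [0.565, -0.2255, 0.123]
eef_rot: [-0.001, 0.032, 0.999, -0.0]
wrist_force: [-5.3, -4.4, 6.6]
gripper_width: 0.174
```

```bash
python3 s.py;python3 -c "
from h import *
g=grab('wrist','w11.png')
cv2.imwrite('pics/w11z.png',cv2.resize(g['frame'][70:270,340:600],None,fx=3,fy=3,interpolation=cv2.INTER_CUBIC))"
```

```text
t13.93 z0.1230 phi 243.34 r 0.0394  force on tool: radial 1.97 tang(cw+) 6.57 z 6.57 w 0.174
tool-rel [-0.0177 -0.0352]
```

View pics/w11z.png

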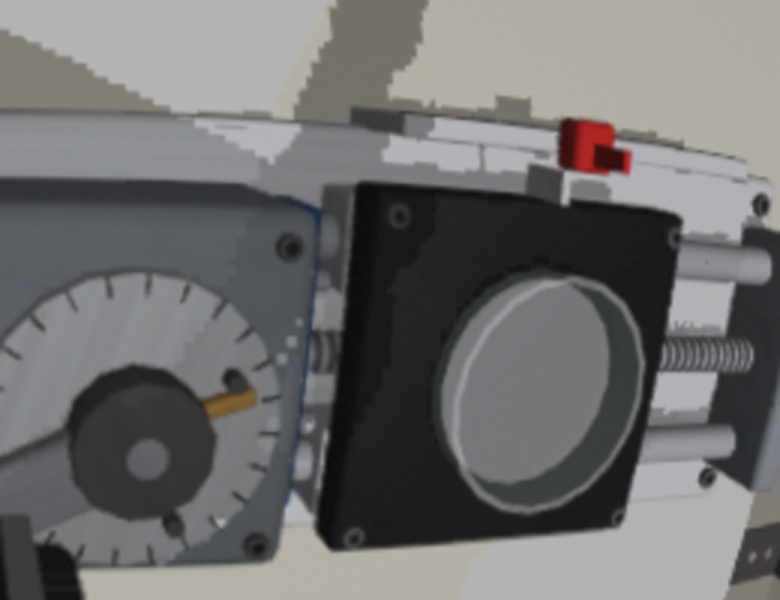

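{"op": "send_rows", "data": {"increments": [[0,0,0,-0.0018,0.001,0,0.01],[0,0,0,0,0,0,0.01]]}}

```text
time: 14.22
position: [0.5666, -0.2248, 0.123]
eef_rot: [-0.001, 0.032, 0.999, -0.0]
wrist_force: [-6.6, -5.5, 7.3]
gripper_width: 0.17
```

```bash
python3 s.py
```

```text
t14.22 z0.1230 phi 240.76 r 0.0394  force on tool: radial 2.06 tang(cw+) 8.35 z 7.32 w 0.170
tool-rel [-0.0193 -0.0344]
```

{"op": "send_rows", "data": {"increments": [[0,0,0,-0.0021,0.0013,0,0.01],[0,0,0,0,0,0,0.01]]}}

```text
time: 14.48
position: [0.5686, -0.2238, 0.123]
eef_rot: [-0.001, 0.032, 0.999, -0.0]
wrist_force: [-7.3, -8.2, 6.9]
gripper_width: 0.17
```

```bash
python3 s.py
```

```text
t14.47 z0.1230 phi 237.55 r 0.0395  force on tool: radial 3.65 tang(cw+) 10.39 z 6.87 w 0.170
tool-rel [-0.0212 -0.0333]
```

{"op": "send_rows", "data": {"increments": [[0,0,0,0,0,0,0.01],[0,0,0,0,0,0,0.01]]}}

```text
time: 14.72
position: [0.5685, -0.2239, 0.123]
eef_rot: [-0.001, 0.032, 0.999, -0.0]
wrist_force: [-7.9, -7.3, 6.5]
gripper_width: 0.169
```

```bash
python3 s.py; python3 -c "
from h import *
import pickle
g=grab('wrist','w12.png');pickle.dump(g,open('w12.pkl','wb'))
cv2.imwrite('pics/w12z.png',cv2.resize(g['frame'][70:270,340:600],None,fx=3,fy=3,interpolation=cv2.INTER_CUBIC))"
```

```text
t14.72 z0.1230 phi 237.74 r 0.0395  force on tool: radial 2.63 tang(cw+) 10.42 z 6.50 w 0.169
tool-rel [-0.0211 -0.0334]
```

View pics/w12z.png

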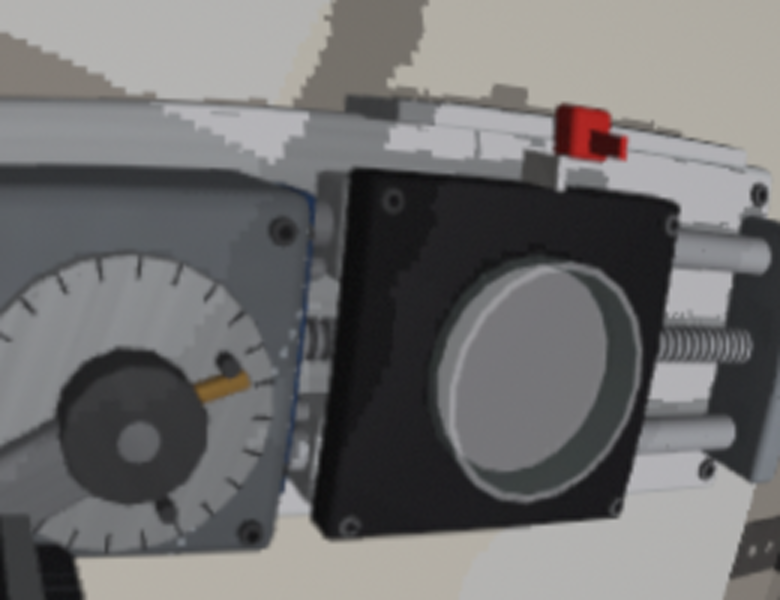

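{"op": "send_rows", "data": {"increments": [[0,0,0,-0.0005,0.0003,0,0.01],[0,0,0,0,0,0,0.01],[0,0,0,0,0,0,0.01],[0,0,0,0,0,0,0.01]]}}

```text
time: 15.28
position: [0.5689, -0.2236, 0.123]
eef_rot: [-0.001, 0.032, 0.999, -0.0]
wrist_force: [-7.9, -7.4, 6.9]
gripper_width: 0.167
```

```bash
python3 s.py; python3 -c "
from h import *
import pickle
g=pickle.load(open('w12.pkl','rb'))
B=lambda u,v:(340+u/3,70+v/3)
ya=np.array([.064,.998])
Y=lambda u,v,z:round(1000*float(fonz(g,*B(u,v),z)[:2]@ya),1)
for dz in (.052,.057): print('deck',Y(351,172,dz),Y(315,520,dz),'pointer near',Y(562,158,dz),'far',Y(560,188,dz),'mark',Y(625,135,dz), Y(590,130,dz))
"; python3 tab.py 237 15 24
```

```text
t15.28 z0.1230 phi 236.99 r 0.0395  force on tool: radial 2.60 tang(cw+) 10.47 z 6.89 w 0.167
tool-rel [-0.0215 -0.0331]
deck -97.9 -96.2 pointer near -39.2 far -38.9 mark -18.6 -30.8
deck -100.2 -98.5 pointer near -43.0 far -42.8 mark -23.0 -34.9
[0, 0, 0, 0.0094, -0.0045, 0, 0.01], [0, 0, 0, 0.0103, -0.0019, 0, 0.01], [0, 0, 0, 0.0104, 0.0008, 0, 0.01], [0, 0, 0, 0.0099, 0.0035, 0, 0.01], [0, 0, 0, 0.0086, 0.0059, 0, 0.01], [0, 0, 0, 0.0067, 0.0079, 0, 0.01], [0, 0, 0, 0.0045, 0.0094, 0, 0.01], [0, 0, 0, 0.0019, 0.0103, 0, 0.01], [0, 0, 0, -0.0008, 0.0104, 0, 0.01], [0, 0, 0, -0.0035, 0.0099, 0, 0.01], [0, 0, 0, -0.0059, 0.0086, 0, 0.01], [0, 0, 0, -0.0079, 0.0067, 0, 0.01], [0, 0, 0, -0.0094, 0.0045, 0, 0.01], [0, 0, 0, -0.0103, 0.0019, 0, 0.01], [0, 0, 0, -0.0104, -0.0008, 0, 0.01], [0, 0, 0, -0.0099, -0.0035, 0, 0.01], [0, 0, 0, -0.0086, -0.0059, 0, 0.01], [0, 0, 0, -0.0067, -0.0079, 0, 0.01], [0, 0, 0, -0.0045, -0.0094, 0, 0.01], [0, 0, 0, -0.0019, -0.0103, 0, 0.01], [0, 0, 0, 0.0008, -0.0104, 0, 0.01], [0, 0, 0, 0.0035, -0.0099, 0, 0.01], [0, 0, 0, 0.0059, -0.0086, 0, 0.01], [0, 0, 0, 0.0079, -0.0067, 0, 0.01]
end phi 597.0
```

{"op": "send_rows", "data": {"increments": [[0,0,0,0.0094,-0.0045,0,0.01],[0,0,0,0.0103,-0.0019,0,0.01],[0,0,0,0.0104,0.0008,0,0.01],[0,0,0,0.0099,0.0035,0,0.01],[0,0,0,0.0086,0.0059,0,0.01],[0,0,0,0.0067,0.0079,0,0.01],[0,0,0,0.0045,0.0094,0,0.01],[0,0,0,0.0019,0.0103,0,0.01],[0,0,0,-0.0008,0.0104,0,0.01],[0,0,0,-0.0035,0.0099,0,0.01],[0,0,0,-0.0059,0.0086,0,0.01],[0,0,0,-0.0079,0.0067,0,0.01],[0,0,0,0,0,0,0.01]]}}

```text
time: 16.9
position: [0.5304, -0.1531, 0.123]
eef_rot: [-0.0, 0.031, 1.0, -0.0]
wrist_force: [-2.3, -4.5, 5.9]
gripper_width: 0.171
```

```bash
python3 s.py; python3 -c "
from h import *
import pickle
g=grab('wrist','w13.png');pickle.dump(g,open('w13.pkl','wb'))
"
```

```text
t16.90 z0.1230 phi 58.25 r 0.0409  force on tool: radial -2.88 tang(cw+) -4.16 z 5.86 w 0.171
tool-rel [0.0215 0.0348]
```

View pics/w13.png

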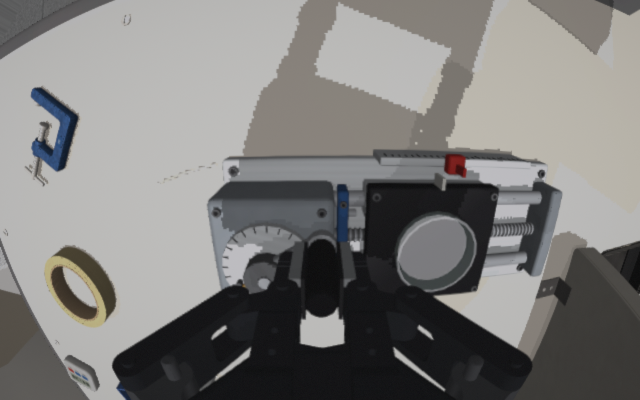

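{"op": "send_rows", "data": {"increments": [[0,0,0,-0.0094,0.0045,0,0.01],[0,0,0,-0.0103,0.0019,0,0.01],[0,0,0,-0.0104,-0.0008,0,0.01],[0,0,0,-0.0099,-0.0035,0,0.01],[0,0,0,-0.0086,-0.0059,0,0.01],[0,0,0,-0.0067,-0.0079,0,0.01],[0,0,0,-0.0045,-0.0094,0,0.01],[0,0,0,-0.0019,-0.0103,0,0.01],[0,0,0,0,0,0,0.01]]}}

```text
time: 18.08
position: [0.5897, -0.1886, 0.123]
eef_rot: [-0.0, 0.032, 0.999, 0.001]
wrist_force: [1.7, 3.4, 6.5]
gripper_width: 0.175
```

```bash
python3 s.py; python3 -c "
from h import *
import pickle
g=grab('wrist','w14.png');pickle.dump(g,open('w14.pkl','wb'))
cv2.imwrite('pics/w14z.png',cv2.resize(g['frame'][50:250,340:600],None,fx=3,fy=3,interpolation=cv2.INTER_CUBIC))
"
```

```text
t18.07 z0.1230 phi 175.48 r 0.0401  force on tool: radial 1.73 tang(cw+) -3.35 z 6.46 w 0.175
tool-rel [-0.04    0.0032]
```

View pics/w14z.png

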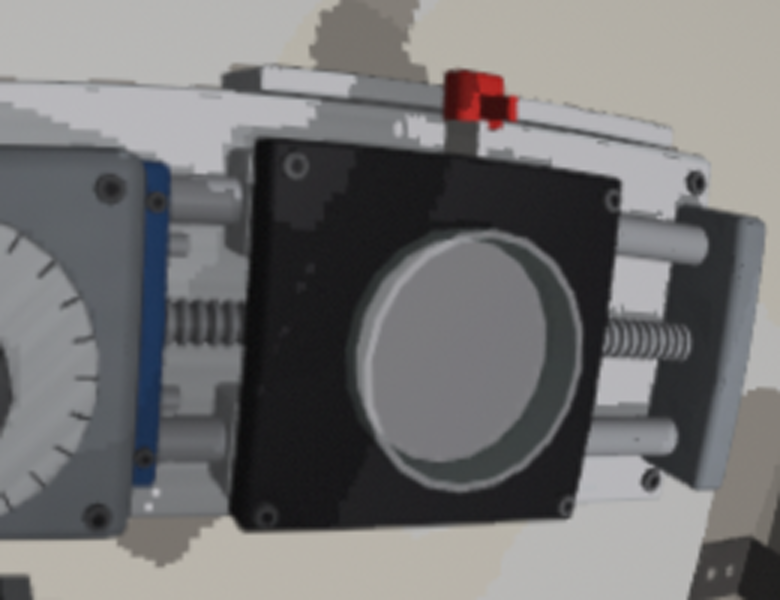

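{"op": "send_rows", "data": {"increments": [[0,0,0,0,0.0027,0,0.01],[0,0,0,0,0,0,0.01],[0,0,0,0,0,0,0.03],[0,0,0,0,0,0,0.05],[0,0,0,0,0,0,0.05],[0,0,0,0,0,-0.02,0.05],[0,0,0,0,0,-0.03,0.05],[0,0,0,0.0246,0.0436,0,0.05],[0,0,0,0.0246,0.0436,0,0.05],[0,0,0,0.0246,0.0436,0,0.05],[0,0,0,0,0,0.03,0.05],[0,0,0,0,0,0.02,0.05],[0,0,0,0,0,0,0.05]]}}

```text
time: 19.75
position: [0.5242, -0.0508, 0.1221]
eef_rot: [-0.001, 0.032, 0.999, 0.0]
wrist_force: [1.7, 0.7, -0.3]
gripper_width: 0.586
```

```bash
python3 s.py; python3 -c "
from h import *
import pickle
g=grab('wrist','w15.png');pickle.dump(g,open('w15.pkl','wb'))
cv2.imwrite('pics/w15z.png',cv2.resize(g['frame'][90:290,200:460],None,fx=3,fy=3,interpolation=cv2.INTER_CUBIC))
"
```

```text
t19.75 z0.1221 phi 75.93 r 0.1408  force on tool: radial 0.35 tang(cw+) 1.79 z -0.27 w 0.586
tool-rel [0.0342 0.1366]
```

View pics/w15.png

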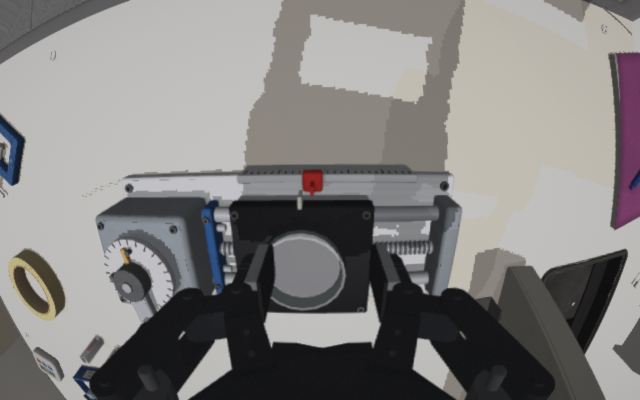

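View pics/w15z.png

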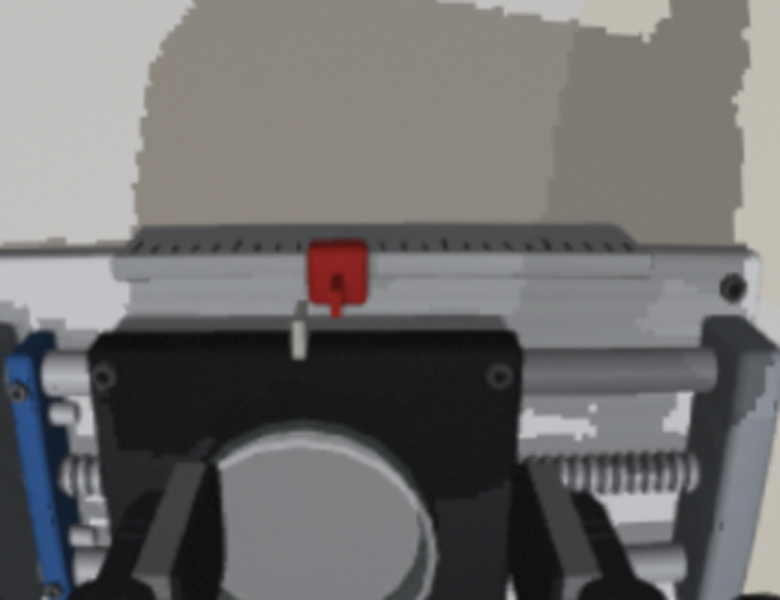

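```bash
cat > pm.py <<'E'
from h import *
import pickle,sys
g=pickle.load(open(sys.argv[1],'rb')); f=g['frame'].astype(int)
u0,u1,v0,v1=map(int,sys.argv[2:6])
ya=np.array([.064,.998])
b,gr,r=f[...,0],f[...,1],f[...,2]
red=(r>gr+40)&(r>b+40)
print('red rows: v n centroid left right')
for v in range(v0,v1):
    us=np.where(red[v,u0:u1])[0]+u0
    w=np.clip(r-gr-20,0,None)[v,u0:u1].astype(float)
    if len(us): c=(w*np.arange(u0,u1)).sum()/w.sum(); print(v,len(us),round(c,2),'y=%.2f'%(1000*fonz(g,c,v,.057)[:2]@ya))
print('grey rows'); 
for v in range(v0,v1+14):
    print(v,gr[v,u0:u1])
E
python3 pm.py w15.pkl 292 320 182 198
```

```text
red rows: v n centroid left right
182 17 310.9 y=-23.39
183 17 310.87 y=-23.41
184 17 310.83 y=-23.44
185 17 310.91 y=-23.40
186 17 310.97 y=-23.37
187 17 311.02 y=-23.34
188 17 311.06 y=-23.32
189 17 311.13 y=-23.29
190 17 311.32 y=-23.17
191 6 311.53 y=-23.05
192 4 311.47 y=-23.09
193 4 311.44 y=-23.12
194 4 311.44 y=-23.13
195 4 311.45 y=-23.13
grey rows
182 [145 144 145 144 144 143 141 142 139 116  76  36  33  34  34  35  35  33
  27  20  21  23  28  35  36  36  35  34]
183 [146 146 146 146 145 146 145 145 143 119  74  36  31  33  34  34  34  33
  26  19  17  21  27  34  35  35  34  34]
184 [148 148 148 147 147 147 147 147 145 120  77  37  30  33  34  35  34  34
  26  20  21  23  27  32  32  34  34  34]
185 [148 148 147 147 147 147 147 147 144 127  92  41  29  33  32  33  33  32
  22  21  20  22  27  30  31  33  34  34]
186 [147 147 147 146 146 146 146 146 145 129  95  43  30  32  32  33  33  31
  27  24  25  25  26  31  31  32  34  33]
187 [146 146 146 145 145 145 145 145 144 129  96  43  30  32  32  32  33  32
  32  31  29  28  27  30  31  33  32  32]
188 [144 144 144 144 144 1
[... 2017 characters left out ...]

  17  16  18  18  18  17  16  19  16  18]
206 [ 21  21  22  20  37  93 151 156 152 117  53  22  21  18  20  20  21  21
  18  19  22  21  20  21  19  21  19  19]
207 [ 21  21  22  23  36  92 149 154 150 116  52  23  22  21  23  21  20  23
  22  23  22  23  24  19  22  22  23  24]
208 [ 24  24  24  23  34  81 131 137 134 102  45  26  25  26  24  23  26  26
  24  24  24  26  25  26  25  24  24  26]
209 [ 24  25  25  26  30  60  95 100  97  75  36  26  26  24  26  26  25  27
  26  27  25  27  27  25  24  27  26  26]
210 [27 27 25 27 27 32 41 43 42 37 25 25 25 25 27 24 26 24 25 26 24 25 25 27
 25 27 26 25]
211 [25 27 26 26 26 25 25 25 27 26 25 25 25 25 24 25 27 25 25 26 27 25 25 24
 26 26 27 26]
```

```bash
cat > pm2.py <<'E'
from h import *
import pickle,sys
g=pickle.load(open(sys.argv[1],'rb'));f=g['frame'].astype(float)
rowsP,rowsM,up,um=eval(sys.argv[2]);ya=np.array([.064,.998])
def Y(c,v): return 1000*float(fonz(g,c,v,.057)[:2]@ya)
def cen(w,u0): return (w*np.arange(u0,u0+len(w))).sum()/w.sum()
P=[];M=[]
for v in range(*rowsP):
    w=f[v,up[0]:up[1],1]; w=np.clip(w-np.minimum(w[0],w[-1])-8,0,None);c=cen(w,up[0]);P.append(Y(c,v));print('P',v,round(c,2),round(P[-1],2))
for v in range(*rowsM):
    w=f[v,um[0]:um[1],2]-f[v,um[0]:um[1],1]; w=np.clip(w-20,0,None);c=cen(w,um[0]);M.append(Y(c,v));print('M',v,round(c,2),round(M[-1],2))
print('P %.2f M %.2f pointer ahead of mark: %.2f mm'%(np.mean(P),np.mean(M),np.mean(P)-np.mean(M)))
print(fonz(g,cen(w,um[0]),v,.057))
E
python3 pm2.py w15.pkl "((199,207),(191,196),(292,306),(304,319))"
```

```text
P 199 298.91 -31.13
P 200 299.14 -31.0
P 201 299.19 -30.99
P 202 299.17 -31.01
P 203 299.15 -31.04
P 204 299.15 -31.06
P 205 299.16 -31.07
P 206 299.17 -31.08
M 191 311.27 -23.21
M 192 311.47 -23.09
M 193 311.44 -23.12
M 194 311.44 -23.13
M 195 311.45 -23.13
P -31.05 M -23.13 pointer ahead of mark: -7.91 mm
[ 0.50421958 -0.05550688  0.057     ]
```

{"op": "send_rows", "data": {"increments": [[0,0,0,0,0,-0.03,0.05],[0,0,0,0,0,-0.02,0.05],[0,0,0,-0.0246,-0.0436,0,0.05],[0,0,0,-0.0246,-0.0436,0,0.05],[0,0,0,-0.0246,-0.0436,0,0.05],[0,0,0,0,0,0.015,0.05],[0,0,0,0,0,0.02,0.05],[0,0,0,0,0,0.015,0.05],[0,0,0,0,0,0,0.02],[0,0,0,0,0,0,0.01],[0,0,0,0,0,0,0.01],[0,0,0,0,0,0,0.01]]}}

```text
time: 21.3
position: [0.5907, -0.1862, 0.1237]
eef_rot: [0.001, 0.032, 0.999, -0.0]
wrist_force: [-0.1, 0.2, 3.8]
gripper_width: 0.171
```

```bash
python3 s.py; python3 tab.py 172 15 10; python3 -c "
from h import *
import pickle
g=grab('wrist','w16.png')"
```

```text
t21.30 z0.1237 phi 172.18 r 0.0412  force on tool: radial -0.13 tang(cw+) -0.22 z 3.84 w 0.171
tool-rel [-0.0408  0.0056]
[0, 0, 0, -0.0001, -0.0105, 0, 0.01], [0, 0, 0, 0.0026, -0.0101, 0, 0.01], [0, 0, 0, 0.0052, -0.0091, 0, 0.01], [0, 0, 0, 0.0073, -0.0074, 0, 0.01], [0, 0, 0, 0.009, -0.0053, 0, 0.01], [0, 0, 0, 0.01, -0.0028, 0, 0.01], [0, 0, 0, 0.0105, -0.0001, 0, 0.01], [0, 0, 0, 0.0101, 0.0026, 0, 0.01], [0, 0, 0, 0.0091, 0.0052, 0, 0.01], [0, 0, 0, 0.0074, 0.0073, 0, 0.01]
end phi 322.0
```

View pics/w16.png

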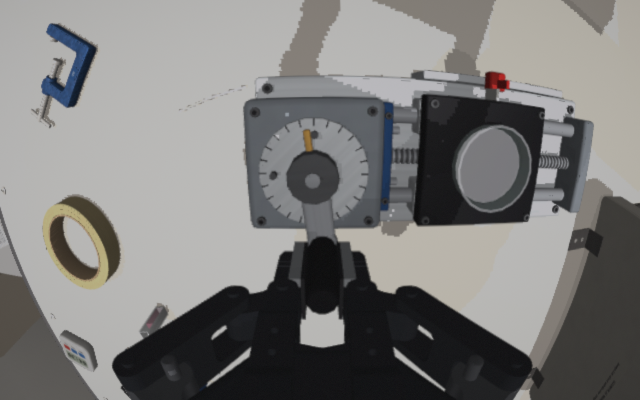

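```bash
sed -i 's/+.001\*Xt/-.0002*Xt/' s.py; python3 s.py; python3 tab.py 292 9 1
```

```text
t21.35 z0.1237 phi 171.99 r 0.0400  force on tool: radial -0.39 tang(cw+) -0.62 z 4.35 w 0.169
tool-rel [-0.0396  0.0056]
[0, 0, 0, 0.0056, 0.0028, 0, 0.01]
end phi 301.0
```

{"op": "send_rows", "data": {"increments": [[0,0,0,-0.0001,-0.0105,0,0.01],[0,0,0,0.0026,-0.0101,0,0.01],[0,0,0,0.0052,-0.0091,0,0.01],[0,0,0,0.0073,-0.0074,0,0.01],[0,0,0,0.009,-0.0053,0,0.01],[0,0,0,0.01,-0.0028,0,0.01],[0,0,0,0.0105,-0.0001,0,0.01],[0,0,0,0.0101,0.0026,0,0.01],[0,0,0,0.0056,0.0028,0,0.01],[0,0,0,0,0,0,0.01]]}}

```text
time: 22.6
position: [0.5287, -0.2224, 0.1237]
eef_rot: [0.001, 0.032, 0.999, -0.0]
wrist_force: [6.2, 0.6, 1.0]
gripper_width: 0.165
```

```bash
python3 s.py; python3 -c "
from h import *
import pickle
g=grab('wrist','w17.png')"
```

```text
t22.60 z0.1237 phi 300.10 r 0.0398  force on tool: radial -3.97 tang(cw+) -4.85 z 1.01 w 0.165
tool-rel [ 0.02   -0.0345]
```

View pics/w17.png

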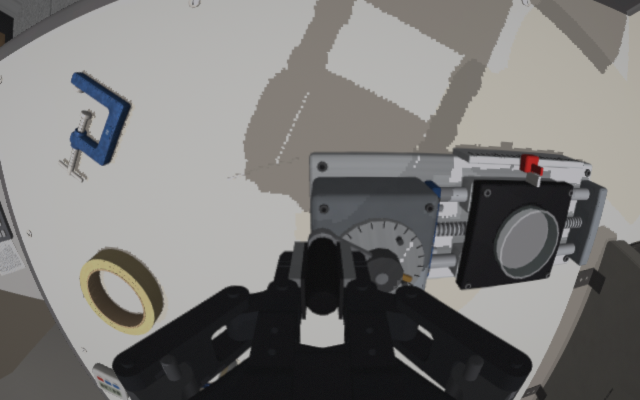

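{"op": "send_rows", "data": {"increments": [[0,0,0,-0.0032,-0.0018,0,0.01],[0,0,0,0,0,0,0.01],[0,0,0,0,0,0,0.03],[0,0,0,0,0,0,0.05],[0,0,0,0,0,0,0.05],[0,0,0,0,0,-0.02,0.05],[0,0,0,0,0,-0.03,0.05],[0,0,0,0.0062,0.0576,0,0.05],[0,0,0,0.0062,0.0576,0,0.05],[0,0,0,0.0062,0.0576,0,0.05],[0,0,0,0,0,0.03,0.05],[0,0,0,0,0,0.02,0.05],[0,0,0,0,0,0,0.05]]}}

```text
time: 24.28
position: [0.5225, -0.0504, 0.1221]
eef_rot: [-0.001, 0.032, 0.999, 0.0]
wrist_force: [0.5, -0.0, -0.4]
gripper_width: 0.588
```

```bash
python3 s.py; python3 -c "
from h import *
import pickle
g=grab('wrist','w18.png');pickle.dump(g,open('w18.pkl','wb'))
cv2.imwrite('pics/w18z.png',cv2.resize(g['frame'][140:240,220:400],None,fx=4.4,fy=4.4,interpolation=cv2.INTER_CUBIC))
"
```

```text
t24.27 z0.1221 phi 74.80 r 0.1418  force on tool: radial -0.11 tang(cw+) 0.44 z -0.41 w 0.588
tool-rel [0.0372 0.1369]
```

View pics/w18.png

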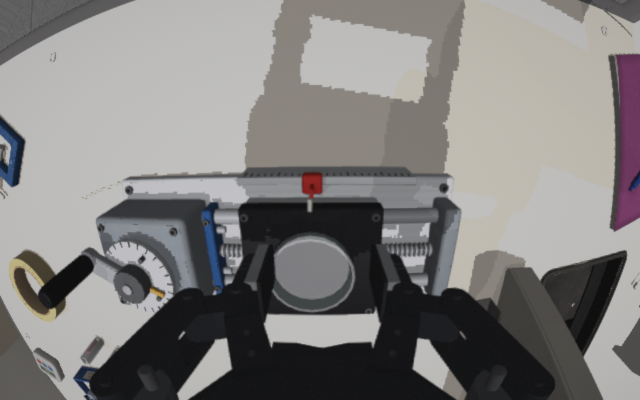

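View pics/w18z.png

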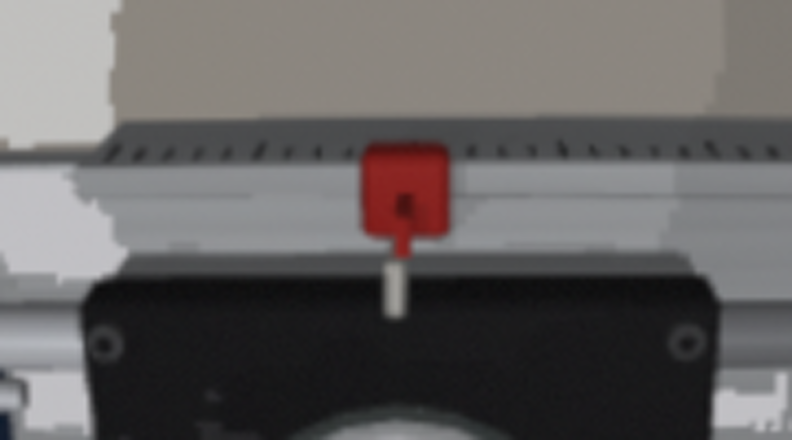

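```bash
python3 pm2.py w18.pkl "((201,211),(194,199),(302,318),(304,319))"; python3 -c "
from h import *
import pickle
g=pickle.load(open('w18.pkl','rb'));f=g['frame']
for v in range(192,214): print(v,f[v,303:319,1],f[v,303:319,2]-f[v,303:319,1].astype(int))
# yaw: slide edge/deck screws
a=fonz(g,220+105/4.4,140+343/4.4,.053);b=fonz(g,220+687/4.4,140+342/4.4,.053);print(a,b,np.degrees(np.arctan2((b-a)[0],(b-a)[1])),np.linalg.norm(b-a))
"
```

```text
P 201 309.09 -24.39
P 202 309.28 -24.28
P 203 309.36 -24.24
P 204 309.35 -24.25
P 205 309.31 -24.29
P 206 309.3 -24.3
P 207 309.31 -24.3
P 208 309.25 -24.35
P 209 309.23 -24.37
P 210 309.25 -24.37
M 194 311.06 -23.09
M 195 311.0 -23.14
M 196 311.0 -23.14
M 197 311.06 -23.11
M 198 311.19 -23.04
P -24.32 M -23.10 pointer ahead of mark: -1.21 mm
[ 0.50445604 -0.05543232  0.057     ]
192 [52 38 35 34 33 33 34 33 34 32 31 31 32 33 35 35] [ 65  85  90  91  92  93  96 101 100  94  85  81  82  82  86  90]
193 [98 80 66 60 56 51 49 38 33 33 44 58 59 59 60 59] [ 28  44  53  57  59  63  71  94 101  93  71  52  51  51  54  57]
194 [139 122 107 101  94  83  68  44  35  37  69  98 100 101 100  97] [ 3 13 18 19 21 23 39 86 98 89 50 21 18 17 19 18]
195 [146 144 141 140 133 114  74  45  34  44  95 137 141 141 140 135] [ -2  -1   0   0   1   6  33  84 100  83  33   3   0   0   0   1]
196 [134 133 133 133 124 105  72  45  35  44  90 130 133 133 133 132] [-2 -2 -2 -2  0  6 34 84 99 83 34  0 -1 -1 -2 -2]
197 [104 104 104 104 100  90  71  47  38  44  74 102 104 105 104 104] [-1 -2 -2 -1 -1  8 32 81 93 80 
[... 1303 characters left out ...]
  1  0  0  1  1  2]
209 [ 23  23  21  37  88 129 152 150 107  58  26  22  21  21  20  20] [-1 -2  0  0  0  1  1  1  2  1  1 -1  1  1  1  2]
210 [ 24  24  23  36  83 122 144 142 102  56  27  23  23  22  22  22] [ 1 -1  1  1  1  1  1  2  1  1  1  0  1  0  1  1]
211 [ 26  25  25  33  66  98 117 116  84  49  28  26  24  26  25  25] [-1  1  1 -1  0  0  1  1  1 -1  1  0  0  0  0  0]
212 [26 25 23 28 39 53 63 63 47 33 26 25 26 26 27 27] [ 0  0  0 -1  0  0  1  0  1 -1  1  1  0 -1 -1  0]
213 [25 26 24 24 25 30 32 30 28 26 26 25 26 25 25 26] [ 0  0  0  0  0  0  0  0 -1  0 -1  0  0  0  1 -1]
[ 0.51719192 -0.10241302  0.053     ] [ 0.52246737 -0.01340876  0.053     ] 3.3920607614771203 0.089160466230176
```

{"op": "send_rows", "data": {"increments": [[0,0,0,0,0,-0.03,0.05],[0,0,0,0,0,-0.02,0.05],[0,0,0,-0.0062,-0.0576,0,0.05],[0,0,0,-0.0062,-0.0576,0,0.05],[0,0,0,-0.0062,-0.0576,0,0.05],[0,0,0,0,0,0.015,0.05],[0,0,0,0,0,0.02,0.05],[0,0,0,0,0,0.015,0.05],[0,0,0,0,0,0,0.02],[0,0,0,0,0,0,0.01],[0,0,0,0,0,0,0.01],[0,0,0,0,0,0,0.01]]}}

```text
time: 25.82
position: [0.5312, -0.2242, 0.1236]
eef_rot: [0.0, 0.032, 0.999, -0.0]
wrist_force: [0.4, 1.9, 3.2]
gripper_width: 0.168
```

```bash
python3 s.py; python3 -c "
from h import *
g=grab('wrist','w19.png')
cv2.imwrite('pics/w19z.png',cv2.resize(g['frame'][130:330,270:530],None,fx=3,fy=3,interpolation=cv2.INTER_CUBIC))
"
```

```text
t25.82 z0.1236 phi 295.74 r 0.0400  force on tool: radial -1.84 tang(cw+) 0.54 z 3.21 w 0.168
tool-rel [ 0.0174 -0.036 ]
```

View pics/w19z.png

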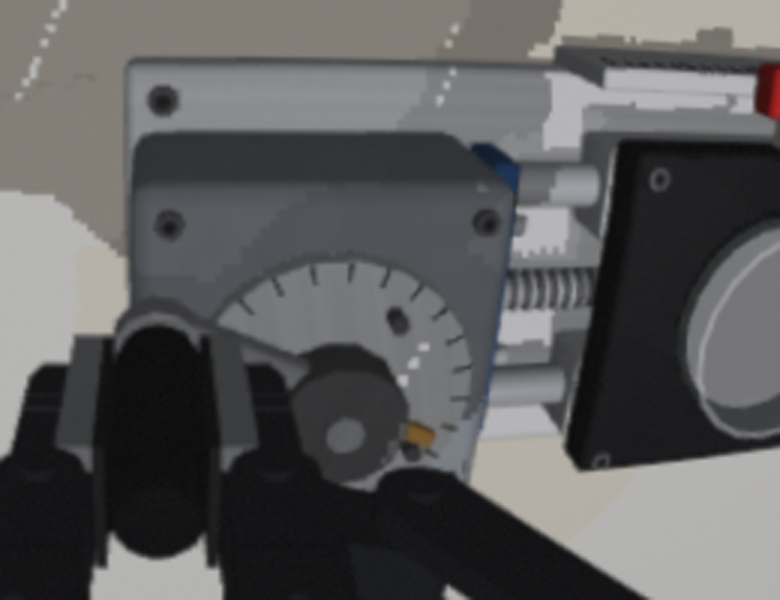

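```bash
python3 tab.py 295.7 13 2
```

```text
[0, 0, 0, 0.0077, 0.0048, 0, 0.01], [0, 0, 0, 0.0064, 0.0064, 0, 0.01]
end phi 321.7
```

{"op": "send_rows", "data": {"increments": [[0,0,0,0.0077,0.0048,0,0.01],[0,0,0,0.0064,0.0064,0,0.01],[0,0,0,0,0,0,0.01],[0,0,0,0,0,0,0.01]]}}

```text
time: 26.38
position: [0.5177, -0.2126, 0.1236]
eef_rot: [0.001, 0.032, 0.999, -0.001]
wrist_force: [1.2, -4.6, 6.5]
gripper_width: 0.174
```

```bash
python3 s.py
```

```text
t26.38 z0.1236 phi 321.18 r 0.0405  force on tool: radial 1.66 tang(cw+) -4.49 z 6.45 w 0.174
tool-rel [ 0.0316 -0.0254]
```

{"op": "send_rows", "data": {"increments": [[0,0,0,-0.0021,-0.0026,0,0.01],[0,0,0,0,0,0,0.01],[0,0,0,0,0,0,0.03],[0,0,0,0,0,0,0.05],[0,0,0,0,0,0,0.05],[0,0,0,0,0,-0.02,0.05],[0,0,0,0,0,-0.03,0.05],[0,0,0,0.0025,0.0526,0,0.05],[0,0,0,0.0025,0.0526,0,0.05],[0,0,0,0.0025,0.0526,0,0.05],[0,0,0,0,0,0.03,0.05],[0,0,0,0,0,0.02,0.05],[0,0,0,0,0,0,0.05]]}}

```text
time: 28.0
position: [0.5211, -0.0566, 0.1221]
eef_rot: [-0.001, 0.032, 0.999, 0.0]
wrist_force: [0.8, 1.0, -0.1]
gripper_width: 0.585
```

```bash
python3 s.py; python3 -c "
from h import *
import pickle
g=grab('wrist','w20.png');pickle.dump(g,open('w20.pkl','wb'))
f=g['frame']
cv2.imwrite('pics/w20z.png',cv2.resize(f[140:240,220:400],None,fx=4.4,fy=4.4,interpolation=cv2.INTER_CUBIC))
for v in range(190,214,2): print(v,f[v,312:332,1],f[v,312:332,2]-f[v,312:332,1].astype(int))
"
```

```text
t28.00 z0.1221 phi 73.70 r 0.1360  force on tool: radial 0.75 tang(cw+) 1.00 z -0.06 w 0.585
tool-rel [0.0382 0.1305]
190 [40 29 33 33 32 32 30 28 22 22 24 28 30 31 33 32 34 31 36 67] [ 73  96 100 100 101 100  96  83  64  67  70  80  90  93  99 101 100  97
  80  42]
192 [40 30 31 32 32 31 33 33 34 35 33 32 30 28 31 32 32 32 38 68] [ 73  94 100 100 100 100  99 100 100 100 100  95  91  91  91  97 100  95
  78  40]
194 [ 85  59  40  37  36  37  37  37  35  33  36  42  48  49  48  47  47  55
  76 108] [ 35  60  81  84  84  84  86  91  99 102  98  83  67  65  65  72  74  65
  38  10]
196 [142 136 130 129 129 128 118  94  46  34  49 101 130 133 131 124 121 122
 127 132] [  0   3   5   6   6   8  17  42  90 101  87  35   7   4   5   6   6   5
   2  -1]
198 [111 113 112 112 112 111 103  81  44  35  45  87 110 112 112 111 111 111
 111 111] [-1 -2 -1 -1 -1  0 11 40 89 99 88 36  2 -2 -1 -1 -1 -1 -2 -1]
200 [75 76 77 77 77 77 78 80 79 78 75 74 76 76 76 75 76 76 76 76] [ 0 -1 -2 -1 -2 -2  1 10 25 26 26 14  0 -1 -1 -1 -1 -1 -1 -1]
202 [ 75  75  75  75  75  77  87 112 142 143 130 103  80  75  75  75  76  75
  76  75] [-1 -1 -1 -1 -1 -1  0  1  1  2  1  1 -1 -1 -1 -1 -1 -1 -1 -1]
204 [ 31  32  32  32  33  36  55 102 151 153 132  94  44  32  33  31  32  31
  32  31] [-1 -2 -2  1 -1 -1  0  1  1  1  1  1  0  1 -1 -1  0  0  0  0]
206 [ 15  15  15  16  16  18  47  99 151 154 132  91  36  15  15  15  16  15
  16  16] [0 0 1 1 0 1 0 1 1 1 1 0 1 1 0 2 0 0 0 1]
208 [ 17  16  15  17  16  18  46  99 150 154 132  92  36  16  16  16  14  14
  15  14] [-1  0  0  0 -1  0  1  1  1  1  1  0  1 -1  0  0  1  1  1  0]
210 [ 20  20  20  21  20  23  48  99 149 153 132  92  38  20  20  21  21  20
  21  22] [-1  0  1  0  0  1  1  1  2  2  2  1  0  1  1  0 -2  0  0 -1]
212 [ 25  25  25  26  25  27  50  98 146 148 128  90  40  24  24  26  24  25
  26  24] [ 0 -1  0  2 -1  0  0  0  1  1  2  2 -1  1  0  0  1  0  0  0]
```

View pics/w20.png

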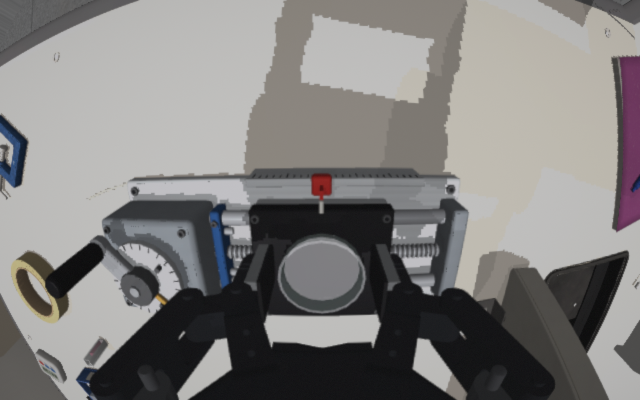

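View pics/w20z.png

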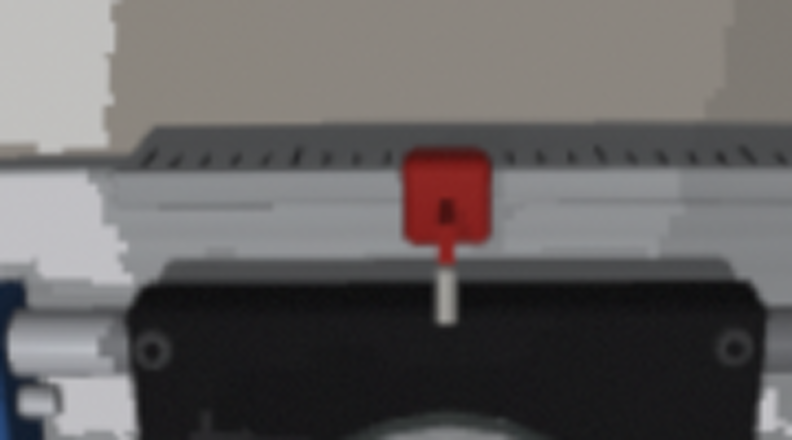

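```bash
python3 pm2.py w20.pkl "((203,213),(196,200),(313,330),(315,327))"; python3 -c "
from h import *
g=grab('wrist','w21.png');f=g['frame']
cv2.imwrite('pics/w21z.png',cv2.resize(f[180:330,20:220],None,fx=4,fy=4,interpolation=cv2.INTER_CUBIC))"
```

```text
P 203 320.83 -23.25
P 204 320.85 -23.24
P 205 320.89 -23.21
P 206 320.88 -23.22
P 207 320.88 -23.22
P 208 320.89 -23.21
P 209 320.87 -23.23
P 210 320.88 -23.22
P 211 320.87 -23.23
P 212 320.86 -23.23
M 196 320.93 -23.18
M 197 320.95 -23.17
M 198 320.96 -23.16
M 199 321.04 -23.11
P -23.23 M -23.16 pointer ahead of mark: -0.07 mm
[ 0.50410335 -0.05548781  0.057     ]
```

View pics/w21z.png

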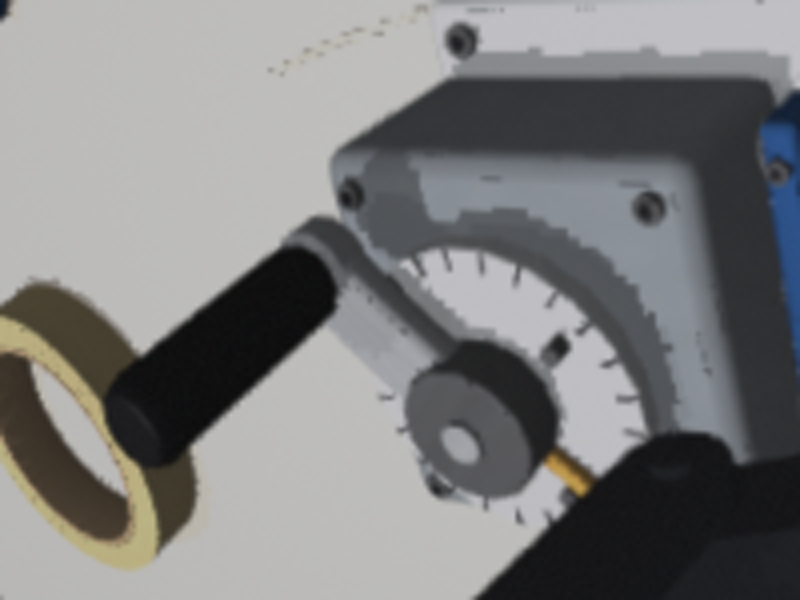

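{"op": "send_rows", "data": {"increments": [[0,0,0,0,0,-0.03,0.05],[0,0,0,0,0,-0.04,0.05],[0,0,0,-0.013,-0.056,0,0.05],[0,0,0,-0.013,-0.056,0,0.05],[0,0,0,0,0,0,0.05]]}}

```text
time: 28.72
position: [0.5417, -0.1742, 0.1944]
eef_rot: [0.001, 0.034, 0.999, -0.001]
wrist_force: [0.2, 1.7, 0.2]
gripper_width: 0.585
```

```bash
python3 -c "
from h import *
g=grab('wrist','w22.png');f=g['frame']
cv2.imwrite('pics/w22z.png',cv2.resize(f[120:280,220:420],None,fx=4,fy=3.7,interpolation=cv2.INTER_CUBIC))"; python3 s.py
```

```text
t28.77 z0.1940 phi 56.54 r 0.0197  force on tool: radial 0.91 tang(cw+) -0.02 z 0.87 w 0.592
tool-rel [0.0109 0.0164]
```

View pics/w22z.png

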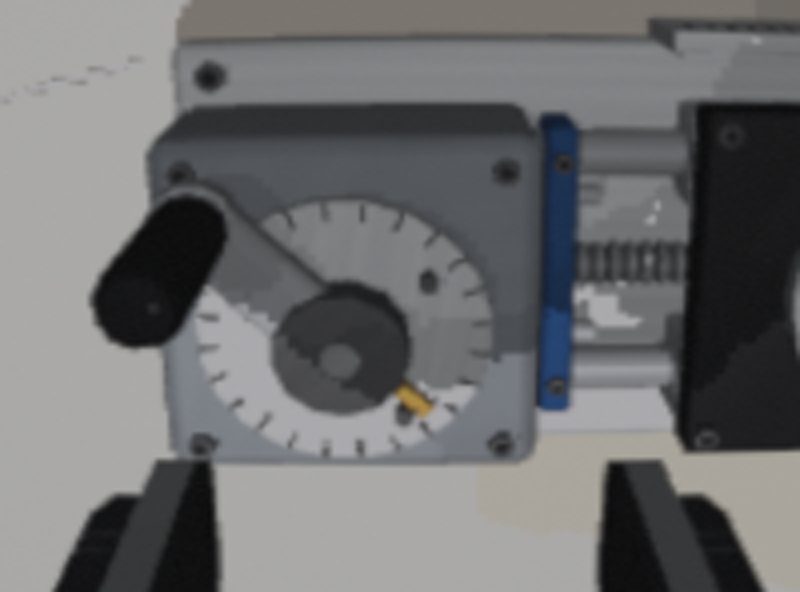

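{"op": "send_rows", "data": {"increments": [[0,0,0,0.0,0.0,-0.05,0.05],[0,0,0,0,0,0,0.05],[0,0,0,0,0,0,0.05]]}}

```text
time: 29.15
position: [0.5406, -0.1696, 0.2434]
eef_rot: [0.0, 0.031, 1.0, -0.0]
wrist_force: [0.1, 0.1, -0.2]
gripper_width: 0.585
```

```bash
python3 -c "
from h import *
g=grab('wrist','w23.png');f=g['frame']
cv2.imwrite('pics/w23z.png',cv2.resize(f[100:260,240:500],None,fx=3,fy=3,interpolation=cv2.INTER_CUBIC))
st();print(ctrl.finish_job())"
```

```text
t29.20 z0.2429 phi 51.85 r 0.0223  force on tool: radial -0.23 tang(cw+) 0.31 z -0.22 w 0.582
tool-rel [0.0138 0.0176]
the job is handed in; nothing more can be done
None
```

View pics/w23z.png

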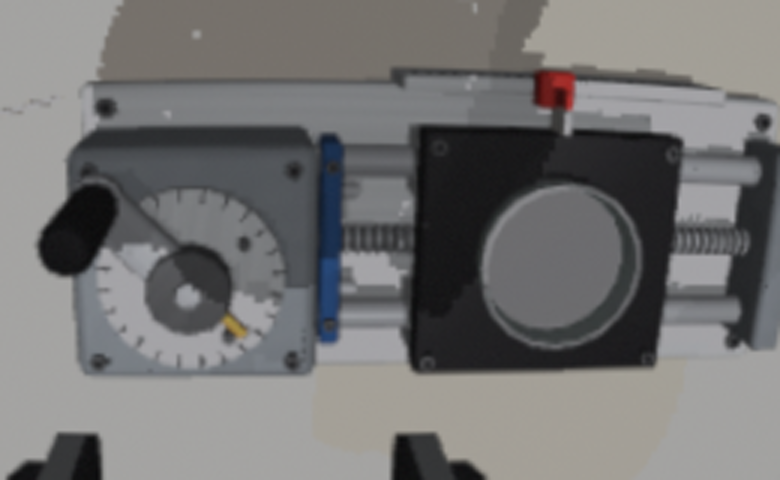

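I wound the carriage home and pressed it against the blue stop. Then I brought the pointer forward to the red mark from the home side, let go, and handed the job in at 29 s.

- **Home:** I held it there for about 1 s at 10.4–10.5 N by the wrist force; an estimate from how far the crank spring wound up came out nearer 11.6 N. The peak stayed well under 20 N. While I pressed, the screw head stopped turning in the pictures, so the carriage really was against the stop.
- **Forward:** I wound it clockwise in three parts and never overshot the mark. I let go twice on the way to look, and the pointer measured 7.9 mm and then 1.2 mm short (about 1.35 mm allowing for the blade's visible side face). Each time I eased the handle back to near zero force before opening the jaws.
- **Last checks:** From above, the pointer measured 0.07 mm short of the mark, which is within measuring error. In the pictures the brass dog lies against the clockwise stud, so the play is taken out; I judged that by eye, not by measuring the angle. The arm was clear, with about 0 N at the wrist.
- **Clamp and tape roll:** I never went near either of them. The arm made no moves on their side, but I did not measure their places again at the end.

The pictures and the spring both agreed with the screw's 20 mm per turn. The only disagreement was the pressing force at home, noted above.

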